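Make up the breakfast and supper table caddies

TASK

Make up the two oak table caddies from the things standing about on the worktop: the jam jar and the espresso cup go in the breakfast caddy (the one with two wells), and the pepper mill, the spice jar and the tea light go in the supper caddy (the one with three wells). Stand each thing upright and fully down in the well made for it; set them down gently, with nothing dropped or knocked over, and do not disturb the garlic bulb, which is not wanted.

Things in the scene. Friction and masses are not known exactly. Their poses are not given: they have to be found in the camera images.
- breakfast_caddy: breakfast caddy, with two round wells. Oak board, loose, 1 kg, 104 mm wide (own x), 24 mm thick, steel wire grips at its ends. Origin: centre of its underside. 220 mm long (own y) without the grips (15 mm each). Wells at x = 0, 14 mm deep (floor z = 10 mm): jam jar's, 82 mm wide, y = +52 mm; cup's, 62 mm wide, y = -56 mm. The cup's handle must pass over the board, not into the jam jar.
- supper_caddy: supper caddy, with three round wells. Oak board, loose, 1 kg, 104 mm wide (own x), 24 mm thick, steel wire grips at its ends. Origin: centre of its underside. 240 mm long (own y). Wells at x = 0: mill's, 72 mm wide, floor z = 10 mm, y = +72 mm; spice jar's, 56 mm wide, floor z = 10 mm, y = -5 mm; tea light's, 52 mm wide, only 5 mm deep, with a bright steel floor at z = 19 mm, y = -74 mm.
- jam_jar: jar of red jam with a red screw lid, 86 mm high, 0.33 kg. Origin at the centre of its underside, z up. Body 62 mm wide along its own x and 70 mm along its own y up to z = 83 mm; the round lid, 65 mm wide, covers z = 75 to 86 mm. Grip it along its own x or y.
- cup: small white espresso cup, brown-red inside, 51 mm high, 0.12 kg, z up. Its origin lies on the underside, 14.5 mm from the bowl's axis towards the handle; the handle points along its own -y and ends 46 mm from the origin; it lies between z = 16 and 48 mm. The bowl is 62 mm wide at the rim and narrows to 43 mm at the foot. It can be gripped across the rim, fingers closing along its own x.
- cup_axis (a point): point on the axis of the cup's bowl, at the underside of its foot; axes as the cup's (handle along -y)
- pepper_mill: turned dark wood pepper mill, 150 mm high, 58 mm wide at the foot, 0.18 kg. Origin at the centre of its underside, z up. Its head, 49 mm wide, covers z = 109 to 139 mm (fixed, does not turn), with a 12 mm steel knob on top up to 150 mm. Held by the head it can swing in a light grip: hold it firmly (about 35 N).
- spice_jar: slim glass spice jar with a dark label and a black cap, round, 41 mm wide, 105 mm high, 0.11 kg; the one standing in the open on the front part of the worktop (not those by the back wall). Origin at the centre of its underside, z up.
- tea_light: tea light in a metal cup, round, 38 mm wide, 15 mm high, 15 g. Origin at the centre of its underside, z up.
- garlic: garlic bulb, 48 mm wide, 51 mm high; origin at its underside; belongs to neither caddy and stays where it is
There are look-alikes about, which are no part of the job. What is shaped like the spice_jar but orange or purple is not meant. What is shaped like the cup but orange is not meant.

How it is judged:
At the end, for the whole second after the job is handed in: Jam jar and cup in their wells of the breakfast caddy; mill, spice jar and tea light in theirs of the supper caddy: each within 12 mm of the well's centre in x and y, foot within 4 mm of its floor, upright within 0.1 rad, at rest; caddies flat; garlic within 30 mm of its start (x of jam_jar in the frame of breakfast_caddy between -0.012 and 0.012 m and y of jam_jar in the frame of breakfast_caddy between 0.04 and 0.064 m and z of jam_jar in the frame of breakfast_caddy between 0.006 and 0.014 m and angle between each of jam_jar, cup_axis, pepper_mill, spice_jar, tea_light's own z axis and vertical below 0.1 rad and linear speed of each of jam_jar, cup, pepper_mill, spice_jar, tea_light, breakfast_caddy, supper_caddy below 0.02 m/s and x of cup_axis in the frame of breakfast_caddy between -0.012 and 0.012 m and y of cup_axis in the frame of breakfast_caddy between -0.068 and -0.044 m and z of cup_axis in the frame of breakfast_caddy between 0.006 and 0.014 m and x of pepper_mill in the frame of supper_caddy between -0.012 and 0.012 m and y of pepper_mill in the frame of supper_caddy between 0.06 and 0.084 m and z of pepper_mill in the frame of supper_caddy between 0.006 and 0.014 m and x of spice_jar in the frame of supper_caddy between -0.012 and 0.012 m and y of spice_jar in the frame of supper_caddy between -0.017 and 0.007 m and z of spice_jar in the frame of supper_caddy between 0.006 and 0.014 m and x of tea_light in the frame of supper_caddy between -0.012 and 0.012 m and y of tea_light in the frame of supper_caddy between -0.086 and -0.062 m and z of tea_light in the frame of supper_caddy between 0.015 and 0.023 m and angle between each of breakfast_caddy, supper_caddy's own z axis and vertical below 0.05 rad and distance of garlic from where it was at the start of the episode below 0.03 m); the robot touches nothing.
It fails at once if one of the five things is knocked over (leans more than 0.7 rad) (angle between any of jam_jar, cup, pepper_mill, spice_jar, tea_light's own z axis and vertical above 0.7 rad).
It fails at once if one of the five things is dropped (moves faster than 0.6 m/s with no finger on it) ((contact force between the fingers and jam_jar below 0.05 N and linear speed of jam_jar above 0.6 m/s) or (contact force between the fingers and cup below 0.05 N and linear speed of cup above 0.6 m/s) or (contact force between the fingers and pepper_mill below 0.05 N and linear speed of pepper_mill above 0.6 m/s) or (contact force between the fingers and spice_jar below 0.05 N and linear speed of spice_jar above 0.6 m/s) or (contact force between the fingers and tea_light below 0.05 N and linear speed of tea_light above 0.6 m/s)).
It fails at once if the garlic bulb is moved by more than 30 mm (distance of garlic from where it was at the start of the episode above 0.03 m).
It also fails if it takes over 147 s, if anything falls off the work surface, if the arm or the gripper's body presses on something with over 40 N, if the wrist force passes 120 N, or if a joint passes its speed limit or range.

ROBOT

A 7-joint arm with a two-finger parallel gripper is mounted at the origin on a cart in front of the work surface, level with it; the furniture and walls round the work are solid. World frame = base frame: x ahead of the robot, y to its left, z up, the work surface at z = 0. Lengths are in m, angles in rad, forces in N, time in s.
With the tool pointing down it reaches from about 0.4 to 0.85 m from the base axis. Payload 4.5 kg.
Tool frame: the origin (TCP) lies midway between the tips of the shut fingers; the grasp point (between the pads) lies r.grip_point_offset behind it (r.grip_point_offset is the distance from the TCP to the grasp point, in m); z points along the fingers, y is the line along which they close (so a half turn about z gives the same grasp; the last joint's range is limited). The gripper opens to 88 mm and grips with 3 to 60 N. Pads are 18 mm wide; open, the fingers measure 123 mm over their backs; the gripper's body (75 mm by 187 mm) begins 45 mm behind the grasp point.
Start: joints at [-1.256, 0.689, -0.195, 1.565, 0.157, 0.902, -0.215], TCP at [0.173, 0.601, 0.208] pointing down, gripper open.
Joint ranges: [-3.01, 3.01], [-0.46, 2.08], [-1.47, 1.51], [0.13, 2.56], [-1, 4.14], [0.04, 2.09], [-2.66, 2.66]. Speed limits (rad/s): [2.57, 2.57, 3.14, 3.14, 3.14, 3.14, 3.14].

INTERFACE

Orientations are given as a unit quaternion [x, y, z, w].
In Python, from plant import r gives the robot as it stands.
- The arm moves only by the shell command python3 -m jog 'ROWS' [FORCE]. ROWS is JSON, a list of rows, each an object of numbers: "wx", "wy", "wz": the turn, a rotation vector about the world's x, y, z as a fraction of full scale; "dx", "dy", "dz": the shift along the world's x, y, z as a fraction of full scale; "hand": the closure, from 0 (fully open) to 1 (shut). In form: [{"wx": .., "wy": .., "wz": .., "dx": .., "dy": .., "dz": .., "hand": ..}, ...]. A call has 1 to 5 rows; each row shifts and turns the commanded pose from where the row before left it; what a row does not reach is not made up. Full scale, the value 1, is 0.25 m for a shift and 2 rad for a turn. A row lasts 1/12 s, in which the tool goes at most 41.7 mm and 7.16 degrees, less where a joint would pass 70% of its speed; a pose out of reach is approached as far as the arm can. A call with a number of a shift or a turn outside -1 to 1 is refused whole. A call with a gripper value outside its range is refused whole. The fingers move at their own pace and stop on an object; FORCE is the grip in N (left out, the last holds). Time passes only in rows, so rows that do not move let the fingers close. It gives the time, the measured TCP pose, the force, the opening and the grip force at its end, in the units of the state.
- r.get_state(): the state, without advancing time (a new reading comes with each control period).
- r.snapshot(name): name is "scene" or "top"; returns the picture (384x512x3 uint8, red, green, blue); there is no depth.
- r.camera_info(name): a dict with "mtx" (3x3 intrinsics, pixels), "R" (3x3) and "t" (3): a world point X has camera coordinates R X + t. Camera axes: x right, y down, z forward; pixel columns grow to the right and rows downward; lengths in m; the calibration is good to about 2 mm. A picture is of the moment at which its call begins. camera_info takes no time and is no camera call.
- r.finish_job(): hands the job in; it is judged then, once.
Trained networks look in the newest picture that a camera, given by its name, has taken for a name from the list of things; names that differ only in an ending like _2 or _b are one class to them, and where a whole thing is asked for, a point or a joint stands for the part that bears it (a point fixed in the world has none). Each returns a list of dicts, best first, with "p" (0 to 1); they miss things now and then, are a little off and sometimes report something else, mostly with a low value. They report only what shows in the picture. A call takes as long as a camera call. They do not tell look-alikes from the thing itself.
- r.search_frame(camera, query): "bbox" ([left, top, right, bottom] in pixels, round what is visible of it).
- r.masks_of(camera, query): "region" (384x512 bool, what is visible of it) and "bbox" ([left, top, right, bottom] in pixels, round what is visible of it).
The state is a dict: "clock": time; "q": joint angles; "qd": joint speeds; "joint_torque": joint torques, N m; "tool_pos": TCP position; "eef_rot": TCP orientation; "contact_force": force on the tool from outside, world axes, zero at the start; "moment": the same for the moment, N m; "opening": opening from 0.0 (shut) to 1.0 (fully open); "finger_force": force on a finger pad.
Only numpy, scipy, OpenCV 4.12 (cv2) and the standard library are available. Lean on these libraries where they do the work, as an engineer would, in place of code of your own. Each camera call takes 0.05 s, during which the arm holds its last target. There are 200 camera calls.

## Working session

There is one attempt and no reset: what is moved stays moved. The work goes in short steps, Python scripts to look and compute and a shell command to move; the robot and the scene stay as the last step left them, time stands still between calls to the robot, and variables do not carry over. Pictures are saved under pics/ and viewed, at most 14 in all, crops included, and the job is handed in when it is done.

```bash
ls; mkdir -p pics; python3 - <<'E'
from plant import r
import cv2,numpy as np
for n in("scene","top"):
    im=r.snapshot(n); cv2.imwrite(f"pics/{n}0.png",cv2.resize(im[:,:,::-1],(800,600),interpolation=cv2.INTER_CUBIC))
    c=r.camera_info(n); print(n,np.round(c["mtx"],1).tolist(),np.round(c["R"],3).tolist(),np.round(c["t"],3).tolist())
    for q in["breakfast_caddy","supper_caddy","jam_jar","cup","pepper_mill","spice_jar","tea_light","garlic"]:
        print(q,[(np.round(d["bbox"]).astype(int).tolist(),round(d["p"],2)) for d in r.search_frame(n,q)][:4])
print(r.grip_point_offset,r.get_state())
E
```

```text
pics
scene [[372.9, 0.0, 263.4], [0.0, 372.9, 196.0], [0.0, 0.0, 1.0]] [[0.775, -0.632, 0.024], [-0.319, -0.423, -0.848], [0.546, 0.649, -0.53]] [-0.344, 0.201, 1.001]
breakfast_caddy [([277, 204, 356, 251], 0.85)]
supper_caddy [([220, 168, 286, 203], 0.76), ([199, 153, 216, 193], 0.68), ([322, 250, 350, 295], 0.3)]
jam_jar [([322, 251, 350, 294], 0.93)]
cup [([182, 162, 200, 179], 0.73), ([198, 134, 213, 147], 0.52)]
pepper_mill [([201, 155, 219, 194], 0.64)]
spice_jar [([358, 222, 378, 259], 0.68), ([367, 239, 392, 280], 0.63), ([386, 229, 407, 268], 0.58)]
tea_light [([291, 244, 304, 259], 0.58)]
garlic []
top [[443.5, 0.0, 253.7], [0.0, 443.5, 189.0], [0.0, 0.0, 1.0]] [[0.01, -1.0, 0.013], [-0.989, -0.011, -0.15], [0.15, -0.011, -0.989]] [0.05, 0.465, 1.383]
breakfast_caddy [([278, 157, 362, 194], 0.71)]
supper_caddy [([186, 156, 266, 193], 0.86), ([186, 203, 209, 229], 0.19)]
jam_jar [([374, 207, 397, 224], 0.85)]
cup [([150, 199, 165, 226], 0.93), ([86, 146, 112, 169], 0.75)]
pepper_mill [([189, 203, 210, 226], 0.7)]
spice_jar [([390, 149, 409, 168], 0.83), ([390, 173, 415, 192], 0.65), ([369, 158, 388, 176], 0.51)]
tea_light []
garlic [([141, 172, 157, 191], 0.49)]
0.0187 {'clock': 0.9, 'q': array([-1.256213  ,  0.6890649 , -0.19460128,  1.56529445,  0.15730249,
        0.90248376, -0.21515167]), 'qd': array([ 0.00041292,  0.00069731,  0.00042288,  0.00024074,  0.00023913,
       -0.00125637,  0.00151424]), 'joint_torque': array([ 5.23100662e-04, -5.27477682e+01, -1.26724955e+00, -1.53748995e+01,
       -5.20194776e-02, -7.71976556e-04,  1.49124890e-05]), 'tool_pos': array([0.17317739, 0.60056913, 0.20796616]), 'eef_rot': array([1.39944531e-01, 9.90159343e-01, 6.65394859e-05, 2.62210902e-06]), 'contact_force': array([0.03282866, 0.11140928, 0.00431331]), 'moment': array([-0.04237066,  0.07317271, -0.05262605]), 'finger_force': 0.0, 'opening': 0.9995620336631144}
```

View pics/scene0.png

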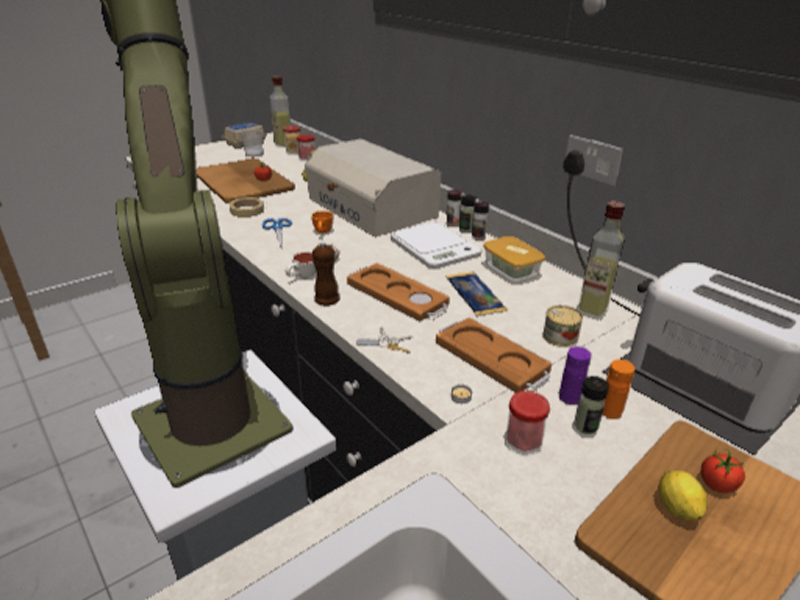

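View pics/top0.png

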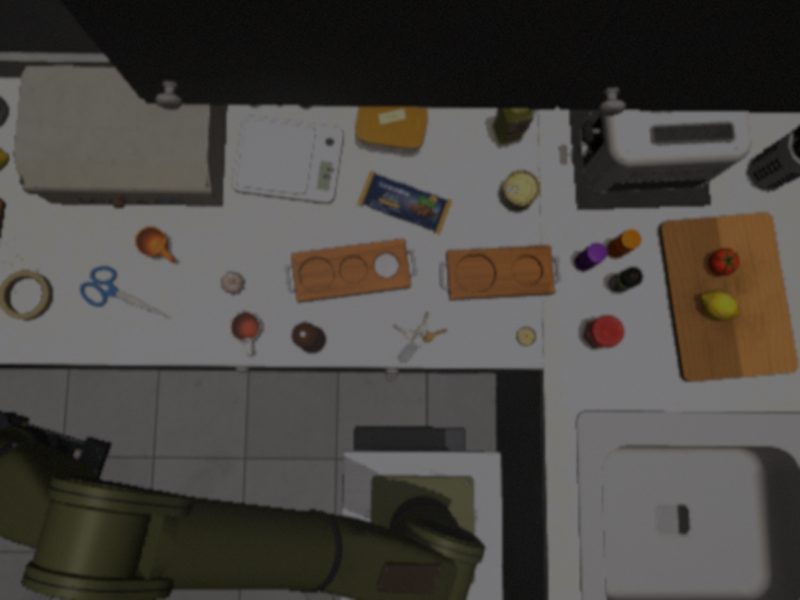

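The scene shows both caddies, supper at scene (398,290) and breakfast at (493,352) in the 800x600 picture.
- **Spice jar:** there are three in the open: purple top (592,257), orange (625,243) and black-capped (628,277). The black one (scene 590,405) fits. The trio by the back wall is excluded.
- **Cup:** the white one with the red inside is at top (246,327). The orange one at (152,242) is not meant.
- **Others:** jam jar (605,330), mill (308,337), tea light (526,336), garlic (232,282).

Next I measure by fitting silhouettes in both views.

```bash
cat > h.py <<'E'
from plant import r
import cv2,numpy as np
from scipy.optimize import minimize
CAM={n:r.camera_info(n) for n in("scene","top")}
def proj(n,X):
    c=CAM[n]; p=np.asarray(X)@np.array(c["R"]).T+np.array(c["t"]); p=p@np.array(c["mtx"]).T
    return p[:,:2]/p[:,2:]
A=np.linspace(0,2*np.pi,40,endpoint=False)
def ring(rad,z,rx=None): return np.c_[(rx or rad)*np.cos(A),rad*np.sin(A),np.full(40,z)]
def box(x0,x1,y0,y1,z0,z1): return np.array([[x,y,z] for x in(x0,x1) for y in(y0,y1) for z in(z0,z1)])
def cyl(*rz): return np.vstack([ring(a,z) for a,z in rz])
M={"jam_jar":[cyl((.033,0),(.033,.083),(.0325,.086))],
"cup":[cyl((.0215,0),(.031,.051),(.031,.045)),box(-.004,.004,-.0605,-.02,.016,.048)],
"pepper_mill":[cyl((.029,0),(.029,.01),(.0245,.115),(.0245,.135),(.006,.15))],
"spice_jar":[cyl((.0205,0),(.0205,.105))],"tea_light":[cyl((.019,0),(.019,.015))],
"garlic":[cyl((.018,.0),(.024,.02),(.005,.051))],
"breakfast_caddy":[box(-.052,.052,-.11,.11,0,.024)],"supper_caddy":[box(-.052,.052,-.12,.12,0,.024)]}
K=4
def sil(n,name,p):
    c,s=np.cos(p[3]),np.sin(p[3]); R=np.array([[c,-s,0],[s,c,0],[0,0,1]])
    m=np.zeros((384*K,512*K),np.uint8)
    for P in M[name]:
        u=proj(n,P@R.T+p[:3]); cv2.fillConvexPoly(m,cv2.convexHull(np.round((u+.5)*K*16).astype(np.int32)),1,shift=4)
    return m
def fit(name,masks,p0,free):
    big={n:cv2.resize(m.astype(np.uint8),None,fx=K,fy=K,interpolation=cv2.INTER_NEAREST) for n,m in masks.items()}
    free=list(free); p0=np.array(p0,float)
    def f(v):
        p=p0.copy();p[free]=v; t=0
        for n,b in big.items():
            s=sil(n,name,p); t+=1-(s&b).sum()/max(1,(s|b).sum())
        return t/len(big)
    best=None
    S=np.array([.02,.02,.02,.3])[free]
    for k in(1,.3,.5):
        x=p0[free] if best is None else best.x
        best=minimize(f,x,method="Nelder-Mead",options=dict(initial_simplex=np.vstack([x]+[x+k*S*e for e in np.eye(len(free))]),xatol=2e-4,fatol=1e-4))
    p0[free]=best.x; return p0,best.fun
def ray(n,uv,z):
    c=CAM[n];R=np.array(c["R"]);C=-R.T@np.array(c["t"]);d=R.T@np.linalg.inv(c["mtx"])@np.r_[uv,1]
    return C+d*(z-C[2])/d[2]
def mask(n,q,uv):
    best=None
    for d in r.masks_of(n,q):
        b=d["bbox"]; e=np.hypot((b[0]+b[2])/2-uv[0],(b[1]+b[3])/2-uv[1])
        if e<12 and(best is None or e<best[0]): best=(e,d["region"],d["p"])
    if best is None:return None
    m=best[1].astype(np.uint8)
    if q in("pepper_mill","garlic"):
        h=cv2.convexHull(cv2.findNonZero(m)); m=np.zeros_like(m); cv2.fillConvexPoly(m,h,1)
    return m
E
python3 - <<'E'
from h import *
ims={n:r.snapshot(n) for n in CAM}
cv2.imwrite("pics/crop1.png",np.hstack([cv2.resize(ims["scene"][210:310,310:420,::-1],(400,364),interpolation=cv2.INTER_CUBIC),cv2.resize(ims["top"][140:240,350:460,::-1],(400,364),interpolation=cv2.INTER_CUBIC)]))
L={"breakfast_caddy":((316,228),(320,175),0),"supper_caddy":((253,186),(226,175),0),"jam_jar":((336,273),(386,215),0),"cup":((191,170),(157,212),0),
"pepper_mill":((210,174),(199,214),0),"spice_jar":((379,259),(402,182),0),"tea_light":((296,251),(337,215),0),"garlic":((208,162),(149,181),0)}
for q,(us,ut,_) in L.items():
    ms={n:m for n,m in(("scene",mask("scene",q,us)),("top",mask("top",q,ut))) if m is not None}
    for w,n in((list(ms),"both"),(["top"],"top"),(["scene"],"scene")):
        w=[k for k in w if k in ms]
        if not w: print(q,n,"none");continue
        p0=np.r_[ray("top",ut,.02),0];p0[2]=0
        fr=[0,1]+([2] if n=="both" and len(w)==2 else [])+([3] if "caddy" in q or q=="cup" else [])
        p,e=fit(q,{k:ms[k] for k in w},p0,fr)
        print(q,n,w if n=="both" else"",np.round(p[:3]*1000,1),round(p[3],3),round(e,3))
E
```

```text
breakfast_caddy both ['scene', 'top'] [ 518.  -158.3    3.1] 0.076 0.06
breakfast_caddy top  [ 518.7 -159.2    0. ] 0.077 0.05
breakfast_caddy scene  [ 522.  -156.3    0. ] 0.073 0.066
supper_caddy both ['scene', 'top'] [519.1 152.2   2.8] 0.15 0.05
supper_caddy top  [519.1 152.5   0. ] 0.156 0.051
supper_caddy scene  [522.9 154.8   0. ] 0.148 0.043
jam_jar both ['scene', 'top'] [ 391.5 -358.2   -1.1] 0.0 0.101
jam_jar top  [ 390.9 -357.8    0. ] 0.0 0.097
jam_jar scene  [ 393.8 -356.2    0. ] 0.0 0.102
cup both ['scene', 'top'] [392.4 358.4   3.5] -0.448 0.245
cup top  [393.6 358.6   0. ] -0.469 0.228
cup scene  [390.1 368.1   0. ] -0.018 0.214
pepper_mill both ['scene', 'top'] [374.3 229.   -1. ] 0.0 0.099
pepper_mill top  [373.1 228.9   0. ] 0.0 0.085
pepper_mill scene  [378.1 233.7   0. ] 0.0 0.097
spice_jar both ['scene', 'top'] [ 4.988e+02 -4.049e+02  1.000e-01] 0.0 0.135
spice_jar top  [ 497.2 -403.8    0. ] 0.0 0.189
spice_jar scene  [ 500.2 -404.3    0. ] 0.0 0.077
tea_light both ['scene', 'top'] [ 385.  -212.     3.7] 0.0 0.176
tea_light top  [ 385.3 -212.5    0. ] 0.0 0.079
tea_light scene  [ 390.9 -207.1    0. ] 0.0 0.263
garlic both ['top'] [488.8 396.    0. ] 0.0 0.156
garlic top  [488.8 396.    0. ] 0.0 0.156
garlic scene none
```

View pics/crop1.png

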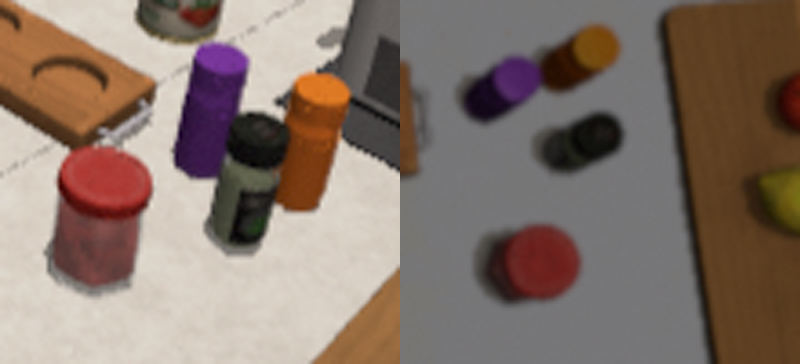

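The crop confirms it. The black-capped jar with the dark label (crop left 245,180) is the spice jar; purple (210,110) and orange (310,140) are look-alikes. Heights from the two views agree with things standing at z≈0 ±3 mm. First move: towards the tea light.

```bash
python3 -m jog '[{"dx":0.1,"dy":-0.12,"wz":0.054,"hand":0},{"dx":0.1,"dy":-0.12,"wz":0.054,"hand":0},{"dx":0.1,"dy":-0.12,"wz":0.054,"hand":0},{"dx":0.1,"dy":-0.12,"wz":0.054,"hand":0},{"dx":0.1,"dy":-0.12,"hand":0}]' 20
python3 -m jog '[{"dx":0.1,"dy":-0.12,"hand":0},{"dx":0.1,"dy":-0.12,"hand":0},{"dx":0.1,"dy":-0.12,"hand":0},{"dx":0.1,"dy":-0.12,"hand":0},{"dx":0.1,"dy":-0.12,"hand":0.2}]'
```

```text
invalid input
invalid input
```

```bash
python3 -m jog '[{"wx":0,"wy":0,"wz":0.054,"dx":0.1,"dy":-0.12,"dz":0,"hand":0},{"wx":0,"wy":0,"wz":0.054,"dx":0.1,"dy":-0.12,"dz":0,"hand":0},{"wx":0,"wy":0,"wz":0.054,"dx":0.1,"dy":-0.12,"dz":0,"hand":0},{"wx":0,"wy":0,"wz":0.054,"dx":0.1,"dy":-0.12,"dz":0,"hand":0},{"wx":0,"wy":0,"wz":0,"dx":0.1,"dy":-0.12,"dz":0,"hand":0}]' 20
```

```text
clock: 2.22
tool_pos: [0.2992, 0.4491, 0.208]
eef_rot: [-0.078, 0.997, 0.0, 0.0]
contact_force: [0.9, -1.2, 0.0]
opening: 1.0
finger_force: 0.0
```

```bash
python3 -m jog '[{"wx":0,"wy":0,"wz":0,"dx":0.12,"dy":-0.15,"dz":0,"hand":0},{"wx":0,"wy":0,"wz":0,"dx":0.12,"dy":-0.15,"dz":0,"hand":0},{"wx":0,"wy":0,"wz":0,"dx":0.12,"dy":-0.15,"dz":0,"hand":0},{"wx":0,"wy":0,"wz":0,"dx":0.12,"dy":-0.15,"dz":0,"hand":0},{"wx":0,"wy":0,"wz":0,"dx":0,"dy":-0.15,"dz":0,"hand":0}]' 20
python3 -m jog '[{"wx":0,"wy":0,"wz":0,"dx":0,"dy":-0.15,"dz":0,"hand":0.3},{"wx":0,"wy":0,"wz":0,"dx":0,"dy":-0.15,"dz":0,"hand":0.3},{"wx":0,"wy":0,"wz":0,"dx":0,"dy":-0.15,"dz":0,"hand":0.3},{"wx":0,"wy":0,"wz":0,"dx":0,"dy":-0.15,"dz":0,"hand":0.3},{"wx":0,"wy":0,"wz":0,"dx":0,"dy":-0.15,"dz":0,"hand":0.3}]' 20
python3 -m jog '[{"wx":0,"wy":0,"wz":0,"dx":-0.03,"dy":-0.15,"dz":0,"hand":0.3},{"wx":0,"wy":0,"wz":0,"dx":-0.03,"dy":-0.15,"dz":0,"hand":0.3},{"wx":0,"wy":0,"wz":0,"dx":-0.03,"dy":-0.15,"dz":0,"hand":0.3},{"wx":0,"wy":0,"wz":0,"dx":-0.03,"dy":-0.15,"dz":0,"hand":0.3},{"wx":0,"wy":0,"wz":0,"dx":-0.02,"dy":-0.15,"dz":0,"hand":0.3}]' 20
```

```text
clock: 2.63
tool_pos: [0.4079, 0.2817, 0.2081]
eef_rot: [-0.073, 0.997, 0.001, 0.002]
contact_force: [0.8, 0.4, 0.4]
opening: 1.002
finger_force: 0.0
clock: 3.05
tool_pos: [0.4023, 0.0938, 0.2082]
eef_rot: [-0.076, 0.997, 0.0, 0.0]
contact_force: [1.0, -1.1, -0.3]
opening: 0.703
finger_force: 0.0
clock: 3.47
tool_pos: [0.3664, -0.0938, 0.2082]
eef_rot: [-0.076, 0.997, -0.0, 0.0]
contact_force: [0.2, -0.0, 0.3]
opening: 0.698
finger_force: 0.0
```

```bash
python3 -m jog '[{"wx":0,"wy":0,"wz":0,"dx":0.02,"dy":-0.12,"dz":0,"hand":0.3},{"wx":0,"wy":0,"wz":0,"dx":0.02,"dy":-0.12,"dz":-0.1,"hand":0.3},{"wx":0,"wy":0,"wz":0,"dx":0.02,"dy":-0.12,"dz":-0.15,"hand":0.3},{"wx":0,"wy":0,"wz":0,"dx":0.02,"dy":-0.11,"dz":-0.15,"hand":0.3},{"wx":0,"wy":0,"wz":0,"dx":0,"dy":0,"dz":-0.1,"hand":0.3}]' 20
python3 -m jog '[{"wx":0,"wy":0,"wz":0,"dx":0,"dy":0,"dz":-0.1,"hand":0.3},{"wx":0,"wy":0,"wz":0,"dx":0,"dy":0,"dz":-0.08,"hand":0.3},{"wx":0,"wy":0,"wz":0,"dx":0,"dy":0,"dz":0,"hand":0.3}]' 20
python3 - <<'E'
from h import *
for n in CAM: 
    im=r.snapshot(n);u=proj(n,[r.get_state()["tool_pos"]])[0].astype(int);x,y=u
    cv2.imwrite(f"pics/tea_{n}.png",cv2.resize(im[y-40:y+40,x-50:x+50,::-1],(500,400),interpolation=cv2.INTER_CUBIC))
a=[cv2.imread(f"pics/tea_{n}.png") for n in CAM]
cv2.imwrite("pics/tea.png",cv2.resize(np.hstack(a),(800,320)))
E
```

```text
clock: 3.88
tool_pos: [0.3866, -0.208, 0.0903]
eef_rot: [-0.072, 0.997, -0.002, 0.001]
contact_force: [-0.7, 0.1, -0.7]
opening: 0.699
finger_force: 0.0
clock: 4.13
tool_pos: [0.385, -0.2019, 0.0445]
eef_rot: [-0.076, 0.997, 0.001, -0.002]
contact_force: [1.0, -0.1, 0.3]
opening: 0.697
finger_force: 0.0
```

View pics/tea.png

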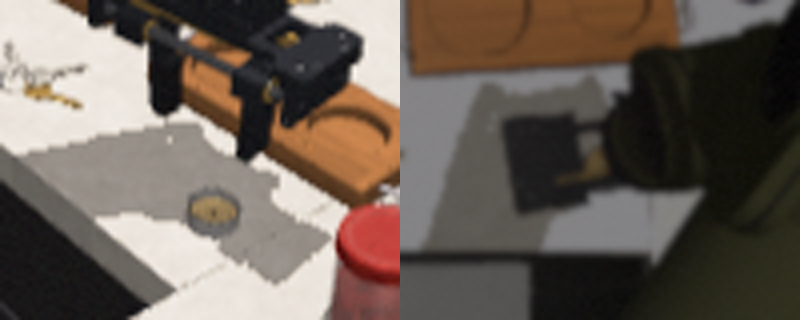

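The gripper is above the tea light (left half, 213,212) and about 10 mm short in y. I correct that and descend.

```bash
python3 -m jog '[{"wx":0,"wy":0,"wz":0,"dx":0,"dy":-0.041,"dz":0,"hand":0.3},{"wx":0,"wy":0,"wz":0,"dx":0,"dy":0,"dz":-0.07,"hand":0.3},{"wx":0,"wy":0,"wz":0,"dx":0,"dy":0,"dz":-0.07,"hand":0.3},{"wx":0,"wy":0,"wz":0,"dx":0,"dy":0,"dz":0,"hand":0.3}]' 10
```

```text
clock: 4.57
tool_pos: [0.3855, -0.213, 0.0119]
eef_rot: [-0.076, 0.997, -0.0, -0.001]
contact_force: [0.6, 0.1, 0.4]
opening: 0.699
finger_force: 0.0
```

```bash
python3 -m jog '[{"wx":0,"wy":0,"wz":0,"dx":0,"dy":0,"dz":-0.015,"hand":0.3},{"wx":0,"wy":0,"wz":0,"dx":0,"dy":0,"dz":0,"hand":0.3},{"wx":0,"wy":0,"wz":0,"dx":0,"dy":0,"dz":0,"hand":0.9},{"wx":0,"wy":0,"wz":0,"dx":0,"dy":0,"dz":0,"hand":0.9},{"wx":0,"wy":0,"wz":0,"dx":0,"dy":0,"dz":0,"hand":0.9}]' 10
python3 -m jog '[{"wx":0,"wy":0,"wz":0,"dx":0,"dy":0,"dz":0,"hand":0.9},{"wx":0,"wy":0,"wz":0,"dx":0,"dy":0,"dz":0,"hand":0.9},{"wx":0,"wy":0,"wz":0,"dx":0,"dy":0,"dz":0,"hand":0.9}]' 10
```

```text
clock: 4.98
tool_pos: [0.3864, -0.2129, 0.0107]
eef_rot: [-0.075, 0.997, -0.0, 0.001]
contact_force: [0.4, -0.1, 0.3]
opening: 0.497
finger_force: 0.0
clock: 5.23
tool_pos: [0.3859, -0.2128, 0.01]
eef_rot: [-0.076, 0.997, -0.0, -0.0]
contact_force: [-0.1, -0.1, -0.3]
opening: 0.274
finger_force: 0.0
```

```bash
python3 - <<'E'
from h import *
a=[]
for n in CAM:
    im=r.snapshot(n);x,y=proj(n,[r.get_state()["tool_pos"]])[0]; print(n,x,y)
    x,y=int(x),int(y);a.append(cv2.resize(im[y-30:y+30,x-40:x+40,::-1],(400,300),interpolation=cv2.INTER_CUBIC))
cv2.imwrite("pics/tea2.png",np.hstack(a)); print(r.get_state()["opening"],[d["bbox"] for d in r.search_frame("scene","tea_light")])
E
```

```text
scene 294.774196848115 251.54393678880243
top 336.25490961363795 215.0308137759486
0.18392165102605706 [[293.1, 243.0, 303.4, 258.4], [199.8, 158.5, 218.1, 194.6]]
```

View pics/tea2.png

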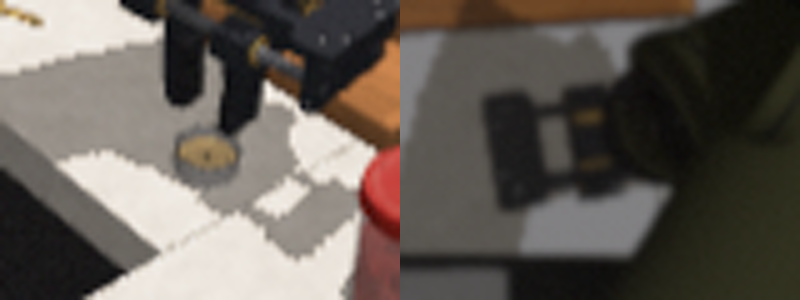

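The fingers closed above the tea light. In the left half the fingertips show at (180–240,~115) and the tea light at (207,155), so they are about 20 mm higher than tool_pos suggests. I reopen and feel downward in small steps.

```bash
python3 -m jog '[{"wx":0,"wy":0,"wz":0,"dx":0,"dy":0,"dz":0,"hand":0.3},{"wx":0,"wy":0,"wz":0,"dx":0,"dy":0,"dz":0,"hand":0.3},{"wx":0,"wy":0,"wz":0,"dx":0,"dy":0,"dz":0,"hand":0.3},{"wx":0,"wy":0,"wz":0,"dx":0,"dy":0,"dz":0,"hand":0.3},{"wx":0,"wy":0,"wz":0,"dx":0,"dy":0,"dz":0,"hand":0.3}]' 10
python3 -m jog '[{"wx":0,"wy":0,"wz":0,"dx":0,"dy":0,"dz":-0.02,"hand":0.3},{"wx":0,"wy":0,"wz":0,"dx":0,"dy":0,"dz":0,"hand":0.3}]' 10
python3 - <<'E'
from h import *
s=r.get_state();print(np.round(s["tool_pos"],4),s["opening"],s["contact_force"])
im=r.snapshot("scene");x,y=proj("scene",[s["tool_pos"]])[0].astype(int);print(x,y)
cv2.imwrite("pics/tea3.png",cv2.resize(im[y-30:y+30,x-40:x+40,::-1],(800,600),interpolation=cv2.INTER_CUBIC))
E
```

```text
clock: 5.8
tool_pos: [0.3858, -0.2127, 0.0099]
eef_rot: [-0.076, 0.997, 0.0, -0.0]
contact_force: [-0.0, -0.8, -0.4]
opening: 0.486
finger_force: 0.0
clock: 5.97
tool_pos: [0.3857, -0.2128, 0.0067]
eef_rot: [-0.076, 0.997, -0.0, -0.001]
contact_force: [0.1, 0.7, 0.2]
opening: 0.642
finger_force: 0.0
[ 0.3857 -0.2128  0.0067] 0.6422305699996147 [0.06651742 0.6957319  0.23857217]
294 252
```

View pics/tea3.png

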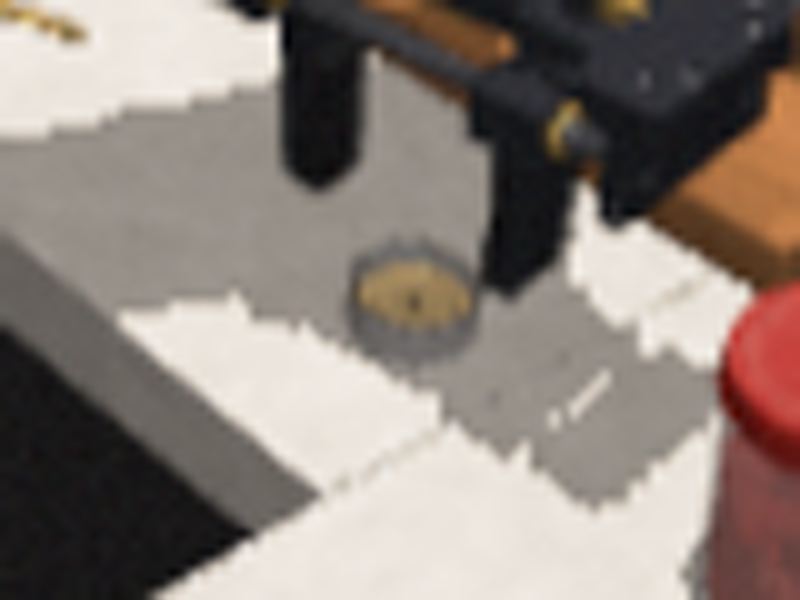

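Fingertips at (318,185) and (515,295), tea light at (413,305). They are level in u but about 19 mm too high, so the real tips sit about 19 mm above the reported TCP. I go on down, checking force.

```bash
python3 -m jog '[{"wx":0,"wy":0,"wz":0,"dx":0,"dy":0,"dz":-0.02,"hand":0.3},{"wx":0,"wy":0,"wz":0,"dx":0,"dy":0,"dz":0,"hand":0.3}]' 10
python3 -m jog '[{"wx":0,"wy":0,"wz":0,"dx":0,"dy":0,"dz":-0.015,"hand":0.3},{"wx":0,"wy":0,"wz":0,"dx":0,"dy":0,"dz":0,"hand":0.3}]' 10
```

```text
clock: 6.18
tool_pos: [0.3856, -0.2129, 0.0035]
eef_rot: [-0.076, 0.997, -0.0, -0.001]
contact_force: [-0.5, -0.7, -0.1]
opening: 0.701
finger_force: 0.0
clock: 6.35
tool_pos: [0.3855, -0.2129, 0.0]
eef_rot: [-0.076, 0.997, -0.0, -0.001]
contact_force: [0.4, 0.2, -0.6]
opening: 0.697
finger_force: 0.0
```

```bash
python3 -m jog '[{"wx":0,"wy":0,"wz":0,"dx":0,"dy":0,"dz":-0.016,"hand":0.3},{"wx":0,"wy":0,"wz":0,"dx":0,"dy":0,"dz":0,"hand":0.3}]' 10
python3 -m jog '[{"wx":0,"wy":0,"wz":0,"dx":0,"dy":0,"dz":-0.012,"hand":0.3},{"wx":0,"wy":0,"wz":0,"dx":0,"dy":0,"dz":0,"hand":0.3}]' 10
python3 -m jog '[{"wx":0,"wy":0,"wz":0,"dx":0,"dy":0,"dz":-0.012,"hand":0.3},{"wx":0,"wy":0,"wz":0,"dx":0,"dy":0,"dz":0,"hand":0.3}]' 10
```

```text
clock: 6.52
tool_pos: [0.3855, -0.2129, -0.0035]
eef_rot: [-0.076, 0.997, -0.0, -0.001]
contact_force: [-0.6, 0.0, 0.3]
opening: 0.7
finger_force: 0.0
clock: 6.68
tool_pos: [0.3852, -0.2131, -0.0064]
eef_rot: [-0.075, 0.997, -0.0, -0.001]
contact_force: [-0.4, 0.0, -0.2]
opening: 0.698
finger_force: 0.0
clock: 6.85
tool_pos: [0.3852, -0.213, -0.0094]
eef_rot: [-0.075, 0.997, 0.0, -0.001]
contact_force: [-0.9, 0.1, -0.5]
opening: 0.698
finger_force: 0.0
```

```bash
python3 -m jog '[{"wx":0,"wy":0,"wz":0,"dx":0,"dy":0,"dz":0,"hand":0.9},{"wx":0,"wy":0,"wz":0,"dx":0,"dy":0,"dz":0,"hand":0.9},{"wx":0,"wy":0,"wz":0,"dx":0,"dy":0,"dz":0,"hand":0.9},{"wx":0,"wy":0,"wz":0,"dx":0,"dy":0,"dz":0,"hand":0.9},{"wx":0,"wy":0,"wz":0,"dx":0,"dy":0,"dz":0,"hand":0.9}]' 10
```

```text
clock: 7.27
tool_pos: [0.3856, -0.213, -0.0092]
eef_rot: [-0.076, 0.997, -0.0, -0.001]
contact_force: [-0.5, 0.2, 0.0]
opening: 0.346
finger_force: 0.0
```

```bash
python3 - <<'E'
from h import *
s=r.get_state();im=r.snapshot("scene");x,y=proj("scene",[s["tool_pos"]])[0];print(x,y,s["opening"],s["finger_force"],s["q"])
x,y=int(x),int(y);cv2.imwrite("pics/tea4.png",cv2.resize(im[y-30:y+30,x-40:x+40,::-1],(800,600),interpolation=cv2.INTER_CUBIC))
E
```

```text
294.31406013025685 256.7242530348397 0.346345765248836 0.0 [ 0.48896512  0.90875935 -0.14535347  2.24613176  1.63219024  0.11602176
  0.48883296]
```

View pics/tea4.png

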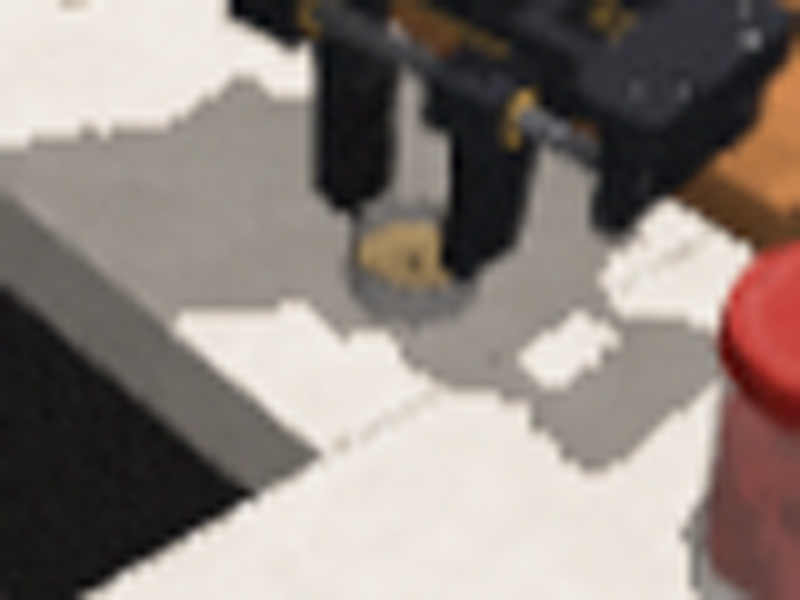

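The tips (350,205) and (470,280) now end right at the tea light's rim (top centre 413,255), closing just above it. I reopen and go 8 mm lower.

```bash
python3 -m jog '[{"wx":0,"wy":0,"wz":0,"dx":0,"dy":0,"dz":0,"hand":0.3},{"wx":0,"wy":0,"wz":0,"dx":0,"dy":0,"dz":0,"hand":0.3},{"wx":0,"wy":0,"wz":0,"dx":0,"dy":0,"dz":0,"hand":0.3},{"wx":0,"wy":0,"wz":0,"dx":0,"dy":0,"dz":0,"hand":0.3},{"wx":0,"wy":0,"wz":0,"dx":0,"dy":0,"dz":0,"hand":0.3}]' 10
python3 -m jog '[{"wx":0,"wy":0,"wz":0,"dx":0,"dy":0,"dz":-0.012,"hand":0.3},{"wx":0,"wy":0,"wz":0,"dx":0,"dy":0,"dz":0,"hand":0.3}]' 10
python3 -m jog '[{"wx":0,"wy":0,"wz":0,"dx":0,"dy":0,"dz":-0.012,"hand":0.3},{"wx":0,"wy":0,"wz":0,"dx":0,"dy":0,"dz":0,"hand":0.3}]' 10
python3 -m jog '[{"wx":0,"wy":0,"wz":0,"dx":0,"dy":0,"dz":-0.01,"hand":0.3},{"wx":0,"wy":0,"wz":0,"dx":0,"dy":0,"dz":0,"hand":0.3}]' 10
```

```text
clock: 7.73
tool_pos: [0.3856, -0.213, -0.0093]
eef_rot: [-0.076, 0.997, -0.0, -0.001]
contact_force: [-0.3, -0.9, -0.0]
opening: 0.656
finger_force: 0.0
clock: 7.9
tool_pos: [0.3855, -0.213, -0.0126]
eef_rot: [-0.075, 0.997, -0.0, -0.001]
contact_force: [-0.1, 0.7, 0.5]
opening: 0.699
finger_force: 0.0
clock: 8.07
tool_pos: [0.3854, -0.213, -0.0157]
eef_rot: [-0.075, 0.997, -0.0, -0.001]
contact_force: [-0.4, 0.4, -0.1]
opening: 0.696
finger_force: 0.0
clock: 8.23
tool_pos: [0.3854, -0.213, -0.0182]
eef_rot: [-0.075, 0.997, -0.0, -0.001]
contact_force: [-0.1, -0.6, -0.2]
opening: 0.703
finger_force: 0.0
```

```bash
python3 -m jog '[{"wx":0,"wy":0,"wz":0,"dx":0,"dy":0,"dz":0,"hand":0.9},{"wx":0,"wy":0,"wz":0,"dx":0,"dy":0,"dz":0,"hand":0.9},{"wx":0,"wy":0,"wz":0,"dx":0,"dy":0,"dz":0,"hand":0.9},{"wx":0,"wy":0,"wz":0,"dx":0,"dy":0,"dz":0,"hand":0.9},{"wx":0,"wy":0,"wz":0,"dx":0,"dy":0,"dz":0,"hand":0.9}]' 10
python3 -m jog '[{"wx":0,"wy":0,"wz":0,"dx":0,"dy":0,"dz":0,"hand":0.9}]' 10
```

```text
clock: 8.65
tool_pos: [0.3856, -0.213, -0.0178]
eef_rot: [-0.076, 0.997, -0.0, -0.001]
contact_force: [0.0, 0.3, 0.1]
opening: 0.414
finger_force: 10.0
clock: 8.73
tool_pos: [0.3857, -0.213, -0.0178]
eef_rot: [-0.076, 0.997, -0.0, -0.001]
contact_force: [0.0, -0.2, 0.2]
opening: 0.41
finger_force: 10.0
```

Gripped (opening 0.41, about 36 mm, 10 N). The true tips are about 26 mm above the reported TCP. I lift and measure the bright tea-light well in the initial pictures.

```bash
python3 -m jog '[{"wx":0,"wy":0,"wz":0,"dx":0,"dy":0,"dz":0.05,"hand":0.9},{"wx":0,"wy":0,"wz":0,"dx":0,"dy":0,"dz":0.1,"hand":0.9},{"wx":0,"wy":0,"wz":0,"dx":0,"dy":0,"dz":0.1,"hand":0.9},{"wx":0,"wy":0,"wz":0,"dx":0,"dy":0,"dz":0.05,"hand":0.9},{"wx":0,"wy":0,"wz":0,"dx":0,"dy":0,"dz":0,"hand":0.9}]' 10
python3 - <<'E'
from h import *
for n,(u,v),(w,h) in(("top",(386,265),(16,16)),("scene",(421,299),(16,10))):
    im=cv2.imread(f"pics/{n}0.png"); hsv=cv2.cvtColor(im,cv2.COLOR_BGR2HSV)
    roi=(hsv[v-h:v+h,u-w:u+w,1]<70)&(hsv[v-h:v+h,u-w:u+w,2]>90)
    k,l,st,ce=cv2.connectedComponentsWithStats(roi.astype(np.uint8)); i=1+st[1:,4].argmax()
    p=(ce[i]+[u-w,v-h]+.5)/1.5625-.5; print(n,p,st[i],ray(n,p,.019))
s=r.get_state()
for n in CAM:
    r.snapshot(n); m=r.masks_of(n,"tea_light"); print(n,[(np.round(d["bbox"]),d["p"]) for d in m[:2]],proj(n,[s["tool_pos"]+[0,0,.022]]))
E
```

```text
clock: 9.15
tool_pos: [0.3892, -0.2168, 0.0368]
eef_rot: [-0.074, 0.997, -0.005, 0.004]
contact_force: [-0.2, -0.8, 0.0]
opening: 0.418
finger_force: 10.0
top [246.79815126 169.49260504] [  4   4  25  25 476] [0.53039193 0.07807233 0.019     ]
scene [268.61296703 190.6243956 ] [  5   4  21  11 182] [0.53236344 0.08007392 0.019     ]
scene [(array([297., 230., 303., 241.]), 0.46)] [[297.84466354 238.37695322]]
top [] [[340.60861567 212.5280181 ]]
```

```bash
python3 -m jog '[{"wx":0,"wy":0,"wz":0,"dx":0.04,"dy":0.08,"dz":0.1,"hand":0.9},{"wx":0,"wy":0,"wz":0,"dx":0.08,"dy":0.12,"dz":0.1,"hand":0.9},{"wx":0,"wy":0,"wz":0,"dx":0.08,"dy":0.14,"dz":0,"hand":0.9},{"wx":0,"wy":0,"wz":0,"dx":0.08,"dy":0.14,"dz":0,"hand":0.9},{"wx":0,"wy":0,"wz":0,"dx":0.08,"dy":0.14,"dz":0,"hand":0.9}]' 10
python3 -m jog '[{"wx":0,"wy":0,"wz":0,"dx":0.08,"dy":0.14,"dz":0,"hand":0.9},{"wx":0,"wy":0,"wz":0,"dx":0.08,"dy":0.14,"dz":0,"hand":0.9},{"wx":0,"wy":0,"wz":0,"dx":0.06,"dy":0.14,"dz":0,"hand":0.9},{"wx":0,"wy":0,"wz":0,"dx":0,"dy":0.08,"dz":0,"hand":0.9},{"wx":0,"wy":0,"wz":0,"dx":0,"dy":0,"dz":0,"hand":0.9}]' 10
```

```text
clock: 9.77
tool_pos: [0.4781, -0.0616, 0.0834]
eef_rot: [-0.074, 0.997, -0.005, 0.003]
contact_force: [0.7, -0.3, -0.4]
opening: 0.414
finger_force: 10.0
clock: 10.18
tool_pos: [0.5333, 0.0698, 0.0832]
eef_rot: [-0.079, 0.997, -0.002, 0.004]
contact_force: [-0.4, 0.8, 0.7]
opening: 0.416
finger_force: 10.0
```

```bash
python3 -m jog '[{"wx":0,"wy":0,"wz":0,"dx":-0.011,"dy":0.035,"dz":-0.06,"hand":0.9},{"wx":0,"wy":0,"wz":0,"dx":0,"dy":0,"dz":-0.1,"hand":0.9},{"wx":0,"wy":0,"wz":0,"dx":0,"dy":0,"dz":-0.08,"hand":0.9},{"wx":0,"wy":0,"wz":0,"dx":0,"dy":0,"dz":-0.04,"hand":0.9},{"wx":0,"wy":0,"wz":0,"dx":0,"dy":0,"dz":0,"hand":0.9}]' 10
```

```text
clock: 10.6
tool_pos: [0.5278, 0.0694, 0.0113]
eef_rot: [-0.075, 0.997, -0.006, 0.0]
contact_force: [0.3, 0.0, 1.0]
opening: 0.415
finger_force: 10.0
```

```bash
python3 -m jog '[{"wx":0,"wy":0,"wz":0,"dx":0.011,"dy":0.036,"dz":0,"hand":0.9},{"wx":0,"wy":0,"wz":0,"dx":0,"dy":0,"dz":0,"hand":0.9}]' 10
python3 - <<'E'
from h import *
s=r.get_state();print(s["tool_pos"]);im=r.snapshot("scene")
x,y=proj("scene",[[.5305,.0785,.02]])[0];print(x,y);x,y=int(x),int(y)
cv2.imwrite("pics/place1.png",cv2.resize(im[y-24:y+24,x-32:x+32,::-1],(640,480),interpolation=cv2.INTER_CUBIC))
E
```

```text
clock: 10.77
tool_pos: [0.5338, 0.0824, 0.0147]
eef_rot: [-0.075, 0.997, -0.004, 0.004]
contact_force: [1.0, 0.8, 0.6]
opening: 0.415
finger_force: 10.0
[0.53382854 0.08238864 0.01465471]
268.5038603125673 190.7296728681248
```

View pics/place1.png

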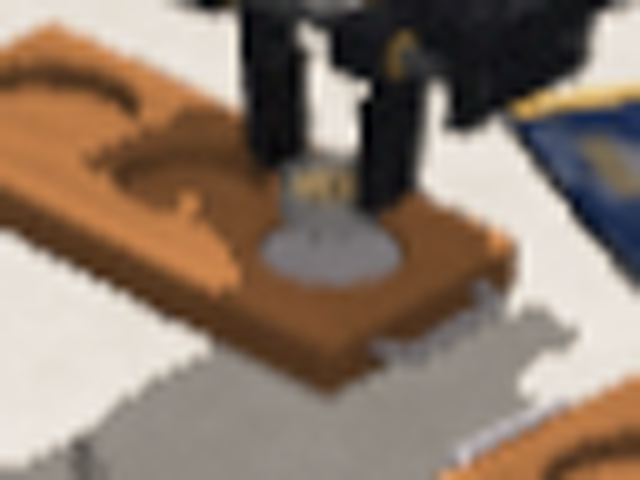

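The tea light (320,185) hangs upright right above the steel well (332,250). I let it settle and re-read before lowering.

```bash
python3 -m jog '[{"wx":0,"wy":0,"wz":0,"dx":0,"dy":0,"dz":0,"hand":0.9},{"wx":0,"wy":0,"wz":0,"dx":0,"dy":0,"dz":0,"hand":0.9},{"wx":0,"wy":0,"wz":0,"dx":0,"dy":0,"dz":0,"hand":0.9}]' 10
```

```text
clock: 11.07
tool_pos: [0.5329, 0.0796, 0.0144]
eef_rot: [-0.074, 0.997, -0.005, 0.003]
contact_force: [0.4, -0.4, -0.1]
opening: 0.414
finger_force: 10.0
```

```bash
python3 -m jog '[{"wx":0,"wy":0,"wz":0,"dx":-0.008,"dy":-0.004,"dz":-0.02,"hand":0.9},{"wx":0,"wy":0,"wz":0,"dx":0,"dy":0,"dz":-0.02,"hand":0.9},{"wx":0,"wy":0,"wz":0,"dx":0,"dy":0,"dz":0,"hand":0.9},{"wx":0,"wy":0,"wz":0,"dx":0,"dy":0,"dz":0,"hand":0.9}]' 10
```

```text
clock: 11.4
tool_pos: [0.5301, 0.0787, 0.0034]
eef_rot: [-0.075, 0.997, -0.005, 0.002]
contact_force: [0.1, -0.8, 0.7]
opening: 0.41
finger_force: 10.0
```

```bash
python3 -m jog '[{"wx":0,"wy":0,"wz":0,"dx":0,"dy":0,"dz":-0.006,"hand":0.9},{"wx":0,"wy":0,"wz":0,"dx":0,"dy":0,"dz":0,"hand":0.9},{"wx":0,"wy":0,"wz":0,"dx":0,"dy":0,"dz":0,"hand":0.9}]' 10
python3 -m jog '[{"wx":0,"wy":0,"wz":0,"dx":0,"dy":0,"dz":-0.003,"hand":0.9},{"wx":0,"wy":0,"wz":0,"dx":0,"dy":0,"dz":0,"hand":0.9},{"wx":0,"wy":0,"wz":0,"dx":0,"dy":0,"dz":0,"hand":0.9}]' 5
```

```text
clock: 11.65
tool_pos: [0.5306, 0.079, 0.0023]
eef_rot: [-0.075, 0.997, -0.005, 0.003]
contact_force: [-0.8, -0.6, -0.1]
opening: 0.41
finger_force: 10.0
clock: 11.9
tool_pos: [0.5306, 0.0789, 0.0017]
eef_rot: [-0.075, 0.997, -0.005, 0.003]
contact_force: [-0.8, 0.2, 1.1]
opening: 0.419
finger_force: 5.0
```

```bash
python3 -m jog '[{"wx":0,"wy":0,"wz":0,"dx":0,"dy":0,"dz":0,"hand":0.4},{"wx":0,"wy":0,"wz":0,"dx":0,"dy":0,"dz":0,"hand":0.4},{"wx":0,"wy":0,"wz":0,"dx":0,"dy":0,"dz":0,"hand":0.4},{"wx":0,"wy":0,"wz":0,"dx":0,"dy":0,"dz":0.05,"hand":0.4},{"wx":0,"wy":0,"wz":0,"dx":0,"dy":0,"dz":0.15,"hand":0.4}]' 10
python3 -m jog '[{"wx":0,"wy":0,"wz":0,"dx":0,"dy":0,"dz":0.15,"hand":0.3},{"wx":0,"wy":0,"wz":0,"dx":-0.02,"dy":-0.12,"dz":0.15,"hand":0.3},{"wx":0,"wy":0,"wz":0,"dx":0,"dy":-0.15,"dz":0.06,"hand":0.3},{"wx":0,"wy":0,"wz":0,"dx":0,"dy":-0.15,"dz":0,"hand":0.3},{"wx":0,"wy":0,"wz":0,"dx":0,"dy":-0.15,"dz":0,"hand":0.3}]' 10
python3 -m jog '[{"wx":0,"wy":0,"wz":0,"dx":0,"dy":-0.15,"dz":0,"hand":0.3},{"wx":0,"wy":0,"wz":0,"dx":0,"dy":-0.15,"dz":0,"hand":0.3},{"wx":0,"wy":0,"wz":0,"dx":0,"dy":-0.15,"dz":0,"hand":0.3},{"wx":0,"wy":0,"wz":0,"dx":0,"dy":-0.15,"dz":0,"hand":0.3},{"wx":0,"wy":0,"wz":0,"dx":0,"dy":-0.15,"dz":0,"hand":0.3}]' 10
python3 - <<'E'
from h import *
C=np.array([.5305,.0785]) 
for n in CAM:
    r.snapshot(n); u=proj(n,[[*C,.027]])[0]; m=mask(n,"tea_light",u)
    if m is not None: p,e=fit("tea_light",{n:m},[*C,.019,0],[0,1]); print(n,p,e)
print(r.get_state()["eef_rot"],r.get_state()["tool_pos"],r.get_state()["q"])
E
```

```text
clock: 12.32
tool_pos: [0.5276, 0.078, 0.0487]
eef_rot: [-0.075, 0.997, -0.006, -0.001]
contact_force: [0.5, -0.9, 0.1]
opening: 0.603
finger_force: 0.0
clock: 12.73
tool_pos: [0.5269, -0.0609, 0.138]
eef_rot: [-0.075, 0.997, -0.005, 0.004]
contact_force: [0.5, -0.1, -1.5]
opening: 0.703
finger_force: 0.0
clock: 13.15
tool_pos: [0.5257, -0.249, 0.1366]
eef_rot: [-0.075, 0.997, -0.005, 0.003]
contact_force: [0.9, 0.6, -0.9]
opening: 0.703
finger_force: 0.0
scene [0.53632571 0.08455209 0.019      0.        ] 0.2507204610951008
top [0.53256071 0.08195112 0.019      0.        ] 0.17927461139896372
[-0.07310843  0.99730919 -0.00482362  0.00250244] [ 0.52564054 -0.24818366  0.13617193] [ 0.73878449  0.79741968 -0.67547166  1.76507908  0.67334256  0.81612863
  1.4494262 ]
```

Both views put the tea light within 4 mm of its well. Next, the spice jar.

```bash
python3 -m jog '[{"wx":0.0046,"wy":0.0028,"wz":0,"dx":-0.027,"dy":-0.14,"dz":0,"hand":0.3},{"wx":0,"wy":0,"wz":0,"dx":-0.027,"dy":-0.14,"dz":0,"hand":0.3},{"wx":0,"wy":0,"wz":0,"dx":-0.027,"dy":-0.14,"dz":0,"hand":0.3},{"wx":0,"wy":0,"wz":0,"dx":-0.027,"dy":-0.14,"dz":0,"hand":0.3},{"wx":0,"wy":0,"wz":0,"dx":0,"dy":-0.06,"dz":0,"hand":0.3}]' 15
python3 -m jog '[{"wx":0,"wy":0,"wz":0,"dx":0,"dy":0,"dz":0,"hand":0.3},{"wx":0,"wy":0,"wz":0,"dx":0,"dy":0,"dz":0,"hand":0.3}]' 15
```

```text
clock: 13.77
tool_pos: [0.497, -0.4064, 0.1361]
eef_rot: [-0.073, 0.997, -0.001, -0.001]
contact_force: [0.1, -0.6, -0.1]
opening: 0.701
finger_force: 0.0
clock: 13.93
tool_pos: [0.4999, -0.4004, 0.1364]
eef_rot: [-0.075, 0.997, 0.001, 0.001]
contact_force: [0.8, 0.3, -0.2]
opening: 0.699
finger_force: 0.0
```

```bash
python3 -m jog '[{"wx":0,"wy":0,"wz":0,"dx":-0.004,"dy":-0.016,"dz":0,"hand":0.3},{"wx":0,"wy":0,"wz":0,"dx":0,"dy":0,"dz":-0.1,"hand":0.3},{"wx":0,"wy":0,"wz":0,"dx":0,"dy":0,"dz":-0.07,"hand":0.3},{"wx":0,"wy":0,"wz":0,"dx":0,"dy":0,"dz":0,"hand":0.3},{"wx":0,"wy":0,"wz":0,"dx":0,"dy":0,"dz":0,"hand":0.3}]' 15
python3 - <<'E'
from h import *
a=[]
for n in CAM:
    im=r.snapshot(n); x,y=proj(n,[[.4985,-.4045,.09]])[0].astype(int); a.append(cv2.resize(im[y-30:y+45,x-50:x+50,::-1],(400,300),interpolation=cv2.INTER_CUBIC))
cv2.imwrite("pics/spice1.png",np.hstack(a))
E
```

```text
clock: 14.35
tool_pos: [0.4986, -0.4037, 0.0937]
eef_rot: [-0.076, 0.997, 0.001, -0.0]
contact_force: [0.2, -0.1, 0.4]
opening: 0.7
finger_force: 0.0
```

View pics/spice1.png

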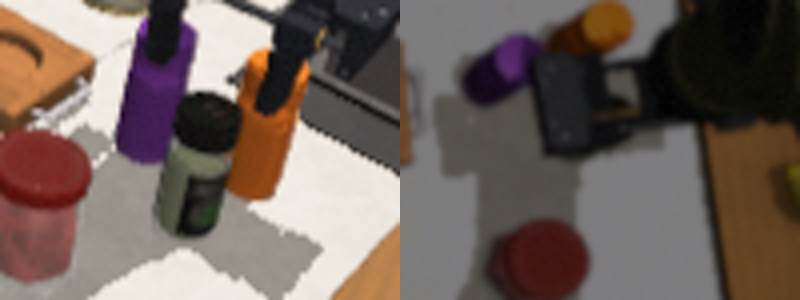

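Left half: fingertips at (168,60) and (268,110) straddle the black cap (207,103), nearly centred. Purple (155,90) and orange (270,130) stay clear behind. Descend and grip.

```bash
python3 -m jog '[{"wx":0,"wy":0,"wz":0,"dx":0,"dy":-0.003,"dz":-0.05,"hand":0.3},{"wx":0,"wy":0,"wz":0,"dx":0,"dy":0,"dz":-0.05,"hand":0.3},{"wx":0,"wy":0,"wz":0,"dx":0,"dy":0,"dz":0,"hand":0.3}]' 15
python3 -m jog '[{"wx":0,"wy":0,"wz":0,"dx":0,"dy":0,"dz":-0.07,"hand":0.3},{"wx":0,"wy":0,"wz":0,"dx":0,"dy":0,"dz":-0.06,"hand":0.3},{"wx":0,"wy":0,"wz":0,"dx":0,"dy":0,"dz":0,"hand":0.3},{"wx":0,"wy":0,"wz":0,"dx":0,"dy":0,"dz":0,"hand":0.3}]' 15
python3 -m jog '[{"wx":0,"wy":0,"wz":0,"dx":0,"dy":0,"dz":0,"hand":0.8},{"wx":0,"wy":0,"wz":0,"dx":0,"dy":0,"dz":0,"hand":0.8},{"wx":0,"wy":0,"wz":0,"dx":0,"dy":0,"dz":0,"hand":0.8},{"wx":0,"wy":0,"wz":0,"dx":0,"dy":0,"dz":0,"hand":0.8},{"wx":0,"wy":0,"wz":0,"dx":0,"dy":0,"dz":0,"hand":0.8}]' 15
```

```text
clock: 14.7
tool_pos: [0.4965, -0.4062, 0.0664]
eef_rot: [-0.075, 0.997, 0.001, -0.002]
contact_force: [-0.9, 0.3, -0.2]
opening: 0.699
finger_force: 0.0
clock: 15.03
tool_pos: [0.4973, -0.4063, 0.0353]
eef_rot: [-0.075, 0.997, 0.001, -0.001]
contact_force: [0.5, -0.2, 0.5]
opening: 0.7
finger_force: 0.0
clock: 15.45
tool_pos: [0.4987, -0.4069, 0.0372]
eef_rot: [-0.075, 0.997, -0.001, 0.001]
contact_force: [0.2, 0.6, 3.0]
opening: 0.457
finger_force: 15.0
```

```bash
python3 -m jog '[{"wx":0,"wy":0,"wz":0,"dx":0,"dy":0,"dz":0.06,"hand":0.8},{"wx":0,"wy":0,"wz":0,"dx":0,"dy":0,"dz":0.13,"hand":0.8},{"wx":0,"wy":0,"wz":0,"dx":0,"dy":0,"dz":0.13,"hand":0.8},{"wx":0,"wy":0,"wz":0,"dx":0,"dy":0,"dz":0.13,"hand":0.8},{"wx":0,"wy":0,"wz":0,"dx":0,"dy":0,"dz":0.09,"hand":0.8}]' 20
python3 -m jog '[{"wx":0,"wy":0,"wz":0,"dx":0,"dy":0.05,"dz":0,"hand":0.8},{"wx":0,"wy":0,"wz":0,"dx":0,"dy":0.1,"dz":0,"hand":0.8},{"wx":0,"wy":0,"wz":0,"dx":0,"dy":0.14,"dz":0,"hand":0.8},{"wx":0,"wy":0,"wz":0,"dx":0,"dy":0.14,"dz":0,"hand":0.8},{"wx":0,"wy":0,"wz":0,"dx":0,"dy":0.14,"dz":0,"hand":0.8}]' 20
python3 -m jog '[{"wx":0,"wy":0,"wz":0,"dx":0.02,"dy":0.14,"dz":0,"hand":0.8},{"wx":0,"wy":0,"wz":0,"dx":0.02,"dy":0.14,"dz":0,"hand":0.8},{"wx":0,"wy":0,"wz":0,"dx":0.02,"dy":0.14,"dz":0,"hand":0.8},{"wx":0,"wy":0,"wz":0,"dx":0.02,"dy":0.14,"dz":0,"hand":0.8},{"wx":0,"wy":0,"wz":0,"dx":0,"dy":0.14,"dz":0,"hand":0.8}]' 20
```

```text
clock: 15.87
tool_pos: [0.4993, -0.4068, 0.1756]
eef_rot: [-0.075, 0.997, -0.001, 0.002]
contact_force: [0.2, -0.5, -0.2]
opening: 0.456
finger_force: 20.0
clock: 16.28
tool_pos: [0.4978, -0.263, 0.1725]
eef_rot: [-0.074, 0.997, -0.0, 0.0]
contact_force: [0.9, 1.0, -1.8]
opening: 0.458
finger_force: 20.0
clock: 16.7
tool_pos: [0.5191, -0.0874, 0.1726]
eef_rot: [-0.075, 0.997, -0.0, 0.001]
contact_force: [0.6, 0.4, -1.0]
opening: 0.455
finger_force: 20.0
```

```bash
python3 -m jog '[{"wx":0,"wy":0,"wz":0,"dx":0,"dy":0.14,"dz":0,"hand":0.8},{"wx":0,"wy":0,"wz":0,"dx":0,"dy":0.14,"dz":0,"hand":0.8},{"wx":0,"wy":0,"wz":0,"dx":0,"dy":0.14,"dz":0,"hand":0.8},{"wx":0,"wy":0,"wz":0,"dx":0,"dy":0.14,"dz":0,"hand":0.8},{"wx":0,"wy":0,"wz":0,"dx":0,"dy":0.14,"dz":-0.04,"hand":0.8}]' 20
python3 -m jog '[{"wx":0,"wy":0,"wz":0,"dx":0,"dy":0.12,"dz":-0.08,"hand":0.8},{"wx":0,"wy":0,"wz":0,"dx":0,"dy":0.06,"dz":-0.1,"hand":0.8},{"wx":0,"wy":0,"wz":0,"dx":0,"dy":0,"dz":-0.08,"hand":0.8},{"wx":0,"wy":0,"wz":0,"dx":0,"dy":0,"dz":0,"hand":0.8},{"wx":0,"wy":0,"wz":0,"dx":0,"dy":0,"dz":0,"hand":0.8}]' 20
python3 - <<'E'
from h import *
s=r.get_state();t=s["tool_pos"]
M["low"]=[cyl((.0205,0),(.0205,.06))]
for n in CAM:
    r.snapshot(n); o=t-[0,0,.037]; u=proj(n,[o+[0,0,.04]])[0]
    print(n,u,[(np.round(d["bbox"]),round(d["p"],2)) for d in r.masks_of(n,"spice_jar") if d["bbox"][0]<330],proj(n,[o]))
    m=mask(n,"spice_jar",u)
    if m is not None:
        print(fit("low",{n:m},[*o,0],[0,1,2] if n=="scene" else [0,1]))
    m=mask(n,"supper_caddy",proj(n,[[.519,.152,.02]])[0])
    if m is not None: print("caddy",fit("supper_caddy",{n:m},[.519,.152,0,.15],[0,1,3]))
print(t)
E
```

```text
clock: 17.12
tool_pos: [0.5192, 0.0879, 0.1637]
eef_rot: [-0.075, 0.997, 0.0, 0.002]
contact_force: [1.0, -0.1, -0.9]
opening: 0.454
finger_force: 20.0
clock: 17.53
tool_pos: [0.5177, 0.1302, 0.0966]
eef_rot: [-0.075, 0.997, -0.001, -0.001]
contact_force: [0.3, -0.1, -0.8]
opening: 0.456
finger_force: 20.0
scene [257.04251633 166.48587764] [(array([252., 149., 266., 178.]), 0.56)] [[256.87375858 176.41404471]]
(array([0.51756119, 0.13390483, 0.0642127 , 0.        ]), np.float64(0.34252345395366646))
caddy (array([0.52434606, 0.15429911, 0.        , 0.15914663]), np.float64(0.13654223968565815))
top [229.6919884  168.26882653] [] [[230.20638158 170.7540573 ]]
caddy (array([0.5182104 , 0.15276096, 0.        , 0.14769179]), np.float64(0.4827796403535507))
[0.51770357 0.13019932 0.09661025]
```

```bash
python3 - <<'E'
from h import *
im=r.snapshot("scene"); t=r.get_state()["tool_pos"]; print(t)
x0,y0=215,140; S=10
v=cv2.resize(im[y0:y0+60,x0:x0+80,::-1],(800,600),interpolation=cv2.INTER_CUBIC)
def P(X,c):
    for u in proj("scene",X): cv2.circle(v,tuple(np.round((u+.5-[x0,y0])*S).astype(int)),2,c,-1)
W=ring(.028,.024)
for y in(.072,-.005,-.074):
    c,s=np.cos(.15),np.sin(.15); rad={.072:.036,-.005:.028,-.074:.026}[y]; P(ring(rad,.024)+[.5191-s*y,.1522+c*y,0],(255,0,0))
o=t-[0,0,.037]; P(ring(.0205,0)+o,(0,255,0)); P(ring(.0205,.105)+o,(0,255,0)); 
cv2.imwrite("pics/spice2.png",v)
E
```

```text
[0.51860678 0.13044325 0.09701358]
```

View pics/spice2.png

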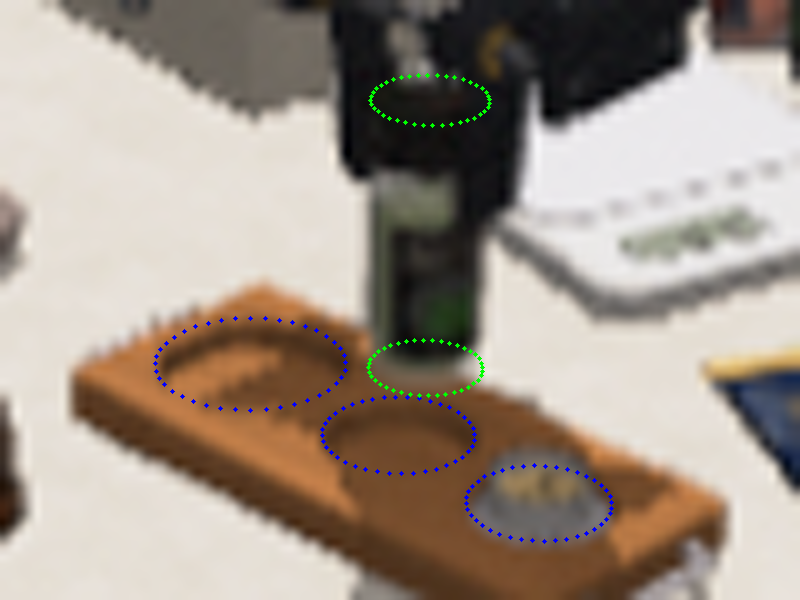

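The overlay shows the tea light sitting in its steel well (540,500). The jar hangs upright with its base at (425,355), and the spice well is at (400,435), matching the model. I shift +17 mm in y and lower.

```bash
python3 -m jog '[{"wx":0,"wy":0,"wz":0,"dx":0.005,"dy":0.066,"dz":-0.05,"hand":0.8},{"wx":0,"wy":0,"wz":0,"dx":0,"dy":0,"dz":-0.07,"hand":0.8},{"wx":0,"wy":0,"wz":0,"dx":0,"dy":0,"dz":0,"hand":0.8},{"wx":0,"wy":0,"wz":0,"dx":0,"dy":0,"dz":0,"hand":0.8}]' 20
```

```text
clock: 18.32
tool_pos: [0.5188, 0.1466, 0.0661]
eef_rot: [-0.075, 0.997, -0.001, -0.001]
contact_force: [-0.3, -0.8, -1.0]
opening: 0.457
finger_force: 20.0
```

```bash
python3 -m jog '[{"wx":0,"wy":0,"wz":0,"dx":0.003,"dy":0,"dz":-0.04,"hand":0.8},{"wx":0,"wy":0,"wz":0,"dx":0,"dy":0,"dz":-0.02,"hand":0.8},{"wx":0,"wy":0,"wz":0,"dx":0,"dy":0,"dz":0,"hand":0.8}]' 20
python3 -m jog '[{"wx":0,"wy":0,"wz":0,"dx":0,"dy":0,"dz":-0.012,"hand":0.8},{"wx":0,"wy":0,"wz":0,"dx":0,"dy":0,"dz":0,"hand":0.8},{"wx":0,"wy":0,"wz":0,"dx":0,"dy":0,"dz":0,"hand":0.8}]' 20
```

```text
clock: 18.57
tool_pos: [0.5199, 0.1465, 0.0507]
eef_rot: [-0.074, 0.997, -0.001, -0.0]
contact_force: [0.5, -0.1, -2.0]
opening: 0.459
finger_force: 20.0
clock: 18.82
tool_pos: [0.5203, 0.1472, 0.0486]
eef_rot: [-0.075, 0.997, -0.0, 0.0]
contact_force: [0.1, -0.1, -1.2]
opening: 0.458
finger_force: 20.0
```

```bash
python3 -m jog '[{"wx":0,"wy":0,"wz":0,"dx":0,"dy":0,"dz":-0.008,"hand":0.8},{"wx":0,"wy":0,"wz":0,"dx":0,"dy":0,"dz":0,"hand":0.8},{"wx":0,"wy":0,"wz":0,"dx":0,"dy":0,"dz":0,"hand":0.8}]' 10
python3 -m jog '[{"wx":0,"wy":0,"wz":0,"dx":0,"dy":0,"dz":-0.004,"hand":0.8},{"wx":0,"wy":0,"wz":0,"dx":0,"dy":0,"dz":0,"hand":0.8},{"wx":0,"wy":0,"wz":0,"dx":0,"dy":0,"dz":0,"hand":0.8}]' 5
```

```text
clock: 19.07
tool_pos: [0.5207, 0.1476, 0.0469]
eef_rot: [-0.075, 0.997, 0.0, 0.001]
contact_force: [-0.2, -0.2, 3.3]
opening: 0.46
finger_force: 10.0
clock: 19.32
tool_pos: [0.5208, 0.1476, 0.0461]
eef_rot: [-0.075, 0.997, 0.0, 0.001]
contact_force: [-0.4, 0.3, 5.5]
opening: 0.46
finger_force: 5.0
```

```bash
python3 -m jog '[{"wx":0,"wy":0,"wz":0,"dx":0,"dy":0,"dz":0,"hand":0.35},{"wx":0,"wy":0,"wz":0,"dx":0,"dy":0,"dz":0,"hand":0.35},{"wx":0,"wy":0,"wz":0,"dx":0,"dy":0,"dz":0,"hand":0.35},{"wx":0,"wy":0,"wz":0,"dx":0,"dy":0,"dz":0.04,"hand":0.35},{"wx":0,"wy":0,"wz":0,"dx":0,"dy":0,"dz":0.1,"hand":0.35}]' 20
python3 -m jog '[{"wx":0,"wy":0,"wz":0,"dx":0,"dy":0,"dz":0.13,"hand":0.2},{"wx":0,"wy":0,"wz":0,"dx":0,"dy":0,"dz":0.13,"hand":0},{"wx":0,"wy":0,"wz":0,"dx":0,"dy":0,"dz":0.13,"hand":0},{"wx":0,"wy":0,"wz":0,"dx":-0.08,"dy":0.04,"dz":0,"hand":0},{"wx":0,"wy":0,"wz":0,"dx":-0.12,"dy":0.06,"dz":0,"hand":0}]' 20
python3 -m jog '[{"wx":0,"wy":0,"wz":0,"dx":-0.12,"dy":0.07,"dz":0,"hand":0},{"wx":0,"wy":0,"wz":0,"dx":-0.12,"dy":0.07,"dz":0,"hand":0},{"wx":0,"wy":0,"wz":0,"dx":-0.12,"dy":0.07,"dz":0,"hand":0},{"wx":0,"wy":0,"wz":0,"dx":-0.03,"dy":0.02,"dz":0,"hand":0},{"wx":0,"wy":0,"wz":0,"dx":0,"dy":0,"dz":0,"hand":0}]' 35
```

```text
clock: 19.73
tool_pos: [0.5182, 0.1462, 0.0789]
eef_rot: [-0.075, 0.997, -0.001, -0.003]
contact_force: [-0.4, -0.6, 1.0]
opening: 0.651
finger_force: 0.0
clock: 20.15
tool_pos: [0.4735, 0.1718, 0.1802]
eef_rot: [-0.071, 0.997, 0.001, 0.003]
contact_force: [0.7, 0.4, -0.1]
opening: 0.991
finger_force: 0.0
clock: 20.57
tool_pos: [0.3705, 0.2315, 0.1789]
eef_rot: [-0.078, 0.997, 0.0, 0.0]
contact_force: [0.9, 0.1, 0.1]
opening: 1.001
finger_force: 0.0
```

```bash
python3 -m jog '[{"wx":0,"wy":0,"wz":0,"dx":0.014,"dy":-0.01,"dz":0,"hand":0},{"wx":0,"wy":0,"wz":0,"dx":0,"dy":0,"dz":-0.06,"hand":0},{"wx":0,"wy":0,"wz":0,"dx":0,"dy":0,"dz":0,"hand":0},{"wx":0,"wy":0,"wz":0,"dx":0,"dy":0,"dz":0,"hand":0}]' 35
python3 - <<'E'
from h import *
im=r.snapshot("scene"); t=r.get_state()["tool_pos"]; print(t)
x0,y0=170,130; S=10
v=cv2.resize(im[y0:y0+60,x0:x0+80,::-1],(800,600),interpolation=cv2.INTER_CUBIC)
def P(X,c):
    for u in proj("scene",X): cv2.circle(v,tuple(np.round((u+.5-[x0,y0])*S).astype(int)),2,c,-1)
o=np.r_[t[:2],0]
P(ring(.029,0)+o,(0,255,0)); P(ring(.0245,.124)+o,(0,255,0)); P(ring(.006,.15)+o,(0,255,0))
c,s=np.cos(.15),np.sin(.15)
P(ring(.0205,.115)+[.5191-s*-.005,.1522+c*-.005,0],(255,0,0));P(ring(.0205,.015)+[.5191-s*-.005,.1522+c*-.005,0],(255,0,0))
cv2.imwrite("pics/mill1.png",v)
E
```

```text
clock: 20.9
tool_pos: [0.3774, 0.2258, 0.1626]
eef_rot: [-0.073, 0.997, -0.001, -0.0]
contact_force: [0.2, -0.2, -0.4]
opening: 1.001
finger_force: 0.0
[0.37733242 0.22627661 0.1629314 ]
```

View pics/mill1.png

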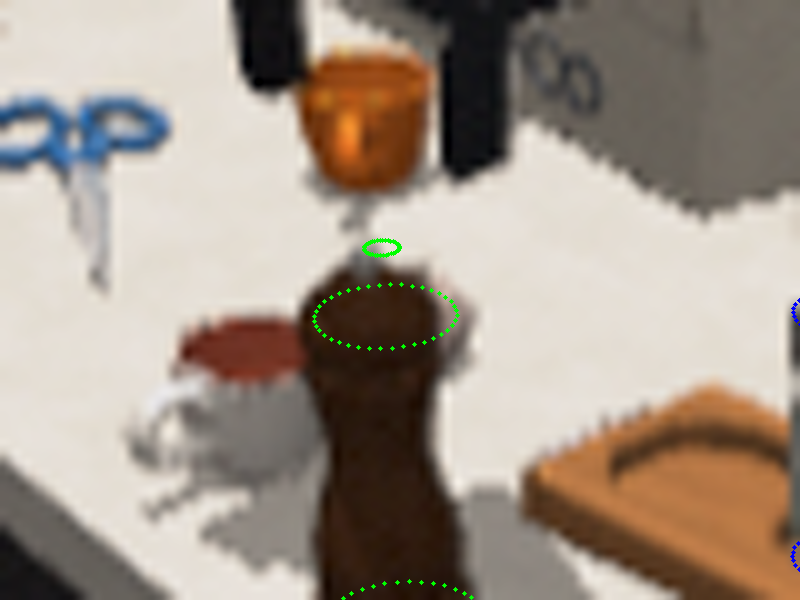

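Fingertips (270,85) and (475,175) straddle the mill's knob (367,258). The mill axis is 1.3 px left of the tool overlay, so I correct by -3.4 mm in x and +3 mm in y, then descend and grip at 35 N.

```bash
python3 -m jog '[{"wx":0,"wy":0,"wz":0,"dx":-0.013,"dy":0.011,"dz":0,"hand":0},{"wx":0,"wy":0,"wz":0,"dx":0,"dy":0,"dz":-0.08,"hand":0},{"wx":0,"wy":0,"wz":0,"dx":0,"dy":0,"dz":-0.1,"hand":0},{"wx":0,"wy":0,"wz":0,"dx":0,"dy":0,"dz":-0.1,"hand":0},{"wx":0,"wy":0,"wz":0,"dx":0,"dy":0,"dz":-0.03,"hand":0}]' 35
python3 -m jog '[{"wx":0,"wy":0,"wz":0,"dx":0,"dy":0,"dz":0,"hand":0},{"wx":0,"wy":0,"wz":0,"dx":0,"dy":0,"dz":0,"hand":0}]' 35
```

```text
clock: 21.37
tool_pos: [0.3723, 0.2294, 0.0837]
eef_rot: [-0.075, 0.997, -0.001, -0.001]
contact_force: [-0.4, 0.6, -1.0]
opening: 1.002
finger_force: 0.0
clock: 21.53
tool_pos: [0.3731, 0.2304, 0.086]
eef_rot: [-0.075, 0.997, -0.0, 0.0]
contact_force: [-0.6, -0.1, 1.2]
opening: 0.998
finger_force: 0.0
```

```bash
python3 -m jog '[{"wx":0,"wy":0,"wz":0,"dx":0,"dy":0,"dz":0,"hand":0.7},{"wx":0,"wy":0,"wz":0,"dx":0,"dy":0,"dz":0,"hand":0.7},{"wx":0,"wy":0,"wz":0,"dx":0,"dy":0,"dz":0,"hand":0.7},{"wx":0,"wy":0,"wz":0,"dx":0,"dy":0,"dz":0,"hand":0.7},{"wx":0,"wy":0,"wz":0,"dx":0,"dy":0,"dz":0,"hand":0.7}]' 15
python3 -m jog '[{"wx":0,"wy":0,"wz":0,"dx":0,"dy":0,"dz":0,"hand":0.8},{"wx":0,"wy":0,"wz":0,"dx":0,"dy":0,"dz":0,"hand":0.8},{"wx":0,"wy":0,"wz":0,"dx":0,"dy":0,"dz":0,"hand":0.8},{"wx":0,"wy":0,"wz":0,"dx":0,"dy":0,"dz":0,"hand":0.8}]' 35
```

```text
clock: 21.95
tool_pos: [0.3733, 0.2301, 0.0859]
eef_rot: [-0.075, 0.997, 0.0, 0.001]
contact_force: [-0.4, -0.9, 0.3]
opening: 0.645
finger_force: 0.0
clock: 22.28
tool_pos: [0.3731, 0.2302, 0.0857]
eef_rot: [-0.075, 0.997, 0.0, 0.0]
contact_force: [-0.2, 0.1, 3.9]
opening: 0.53
finger_force: 35.0
```

```bash
python3 -m jog '[{"wx":0,"wy":0,"wz":0,"dx":0,"dy":0,"dz":0.03,"hand":0.8},{"wx":0,"wy":0,"wz":0,"dx":0,"dy":0,"dz":0.05,"hand":0.8},{"wx":0,"wy":0,"wz":0,"dx":0,"dy":0,"dz":0.06,"hand":0.8},{"wx":0,"wy":0,"wz":0,"dx":0,"dy":0,"dz":0.06,"hand":0.8},{"wx":0,"wy":0,"wz":0,"dx":0,"dy":0,"dz":0.02,"hand":0.8}]' 35
python3 -m jog '[{"wx":0,"wy":0,"wz":0,"dx":0.03,"dy":0,"dz":0,"hand":0.8},{"wx":0,"wy":0,"wz":0,"dx":0.06,"dy":-0.003,"dz":0,"hand":0.8},{"wx":0,"wy":0,"wz":0,"dx":0.08,"dy":-0.005,"dz":0,"hand":0.8},{"wx":0,"wy":0,"wz":0,"dx":0.08,"dy":-0.005,"dz":0,"hand":0.8},{"wx":0,"wy":0,"wz":0,"dx":0.08,"dy":-0.005,"dz":0,"hand":0.8}]' 35
python3 -m jog '[{"wx":0,"wy":0,"wz":0,"dx":0.08,"dy":-0.005,"dz":0,"hand":0.8},{"wx":0,"wy":0,"wz":0,"dx":0.07,"dy":-0.005,"dz":0,"hand":0.8},{"wx":0,"wy":0,"wz":0,"dx":0.05,"dy":0,"dz":0,"hand":0.8},{"wx":0,"wy":0,"wz":0,"dx":0.01,"dy":0,"dz":0,"hand":0.8},{"wx":0,"wy":0,"wz":0,"dx":0,"dy":0,"dz":0,"hand":0.8}]' 35
python3 -m jog '[{"wx":0,"wy":0,"wz":0,"dx":0,"dy":0,"dz":0,"hand":0.8},{"wx":0,"wy":0,"wz":0,"dx":0,"dy":0,"dz":0,"hand":0.8}]' 35
python3 - <<'E'
from h import *
t=r.get_state()["tool_pos"];o=t-[0,0,.0857]
for n in CAM:
    r.snapshot(n); m=mask(n,"pepper_mill",proj(n,[o+[0,0,.07]])[0])
    M["millow"]=[cyl((.029,0),(.029,.008),(.02,.09))]
    if m is not None: print(n,t,fit("millow",{n:m},[*o,0],[0,1,2]))
    m=mask(n,"supper_caddy",proj(n,[[.519,.152,.02]])[0])
    if m is not None: print("caddy",fit("supper_caddy",{n:m},[.519,.152,0,.15],[0,1,3]))
E
```

```text
clock: 22.7
tool_pos: [0.3733, 0.2302, 0.142]
eef_rot: [-0.075, 0.997, 0.0, 0.001]
contact_force: [-0.5, 1.0, -1.9]
opening: 0.528
finger_force: 35.0
clock: 23.12
tool_pos: [0.4565, 0.2246, 0.1396]
eef_rot: [-0.075, 0.997, -0.001, -0.0]
contact_force: [0.0, 0.4, -2.3]
opening: 0.531
finger_force: 35.0
clock: 23.53
tool_pos: [0.5083, 0.2223, 0.1394]
eef_rot: [-0.074, 0.997, -0.0, -0.0]
contact_force: [0.3, -0.4, -1.5]
opening: 0.531
finger_force: 35.0
clock: 23.7
tool_pos: [0.5067, 0.223, 0.1401]
eef_rot: [-0.075, 0.997, -0.0, -0.001]
contact_force: [-0.4, -0.3, -2.7]
opening: 0.533
finger_force: 35.0
scene [0.50665591 0.2230115  0.14014412] (array([0.3971705 , 0.07301391, 0.16086322, 0.        ]), np.float64(0.18689397975492805))
caddy (array([0.52107868, 0.15416707, 0.        , 0.14488821]), np.float64(0.2457431253242771))
top [0.50665591 0.2230115  0.14014412] (array([ 0.56950295,  0.26835555, -0.33195175,  0.        ]), np.float64(0.22409778812572756))
```

```bash
python3 -m jog '[{"wx":0,"wy":0,"wz":0,"dx":0.006,"dy":0.001,"dz":-0.03,"hand":0.8},{"wx":0,"wy":0,"wz":0,"dx":0,"dy":0,"dz":-0.04,"hand":0.8},{"wx":0,"wy":0,"wz":0,"dx":0,"dy":0,"dz":0,"hand":0.8},{"wx":0,"wy":0,"wz":0,"dx":0,"dy":0,"dz":0,"hand":0.8}]' 35
python3 - <<'E'
from h import *
t=r.get_state()["tool_pos"];o=t-[0,0,.0857]; print(t)
r.snapshot("scene")
for d in r.masks_of("scene","pepper_mill")[:2]:
    m=d["region"]; ys=np.where(m.any(1))[0]; print(d["p"],d["bbox"],[(y,round(np.where(m[y])[0].mean(),1),m[y].sum()) for y in ys[::3]])
print(proj("scene",[o,o+[0,0,.05],o+[0,0,.1]]))
E
```

```text
clock: 24.33
tool_pos: [0.5088, 0.2227, 0.1219]
eef_rot: [-0.075, 0.997, -0.001, -0.001]
contact_force: [-0.0, -0.3, -1.4]
opening: 0.526
finger_force: 35.0
[0.50881611 0.22274233 0.12190977]
0.55 [231.6, 138.6, 248.7, 174.6] [(np.int64(137), np.float64(239.0), np.int64(3)), (np.int64(140), np.float64(238.5), np.int64(8)), (np.int64(143), np.float64(238.0), np.int64(9)), (np.int64(146), np.float64(238.5), np.int64(10)), (np.int64(149), np.float64(239.5), np.int64(12)), (np.int64(152), np.float64(240.0), np.int64(11)), (np.int64(155), np.float64(240.5), np.int64(10)), (np.int64(158), np.float64(240.0), np.int64(9)), (np.int64(161), np.float64(240.0), np.int64(11)), (np.int64(164), np.float64(240.5), np.int64(12)), (np.int64(167), np.float64(240.5), np.int64(12)), (np.int64(170), np.float64(240.0), np.int64(13)), (np.int64(173), np.float64(240.0), np.int64(11))]
[[239.68808584 172.97152088]
 [239.55930441 161.05660877]
 [239.42547753 148.67488967]]
```

The mill hangs upright within 1 px of prediction. Lowering.

```bash
python3 -m jog '[{"wx":0,"wy":0,"wz":0,"dx":0,"dy":0.002,"dz":-0.04,"hand":0.8},{"wx":0,"wy":0,"wz":0,"dx":0,"dy":0,"dz":-0.04,"hand":0.8},{"wx":0,"wy":0,"wz":0,"dx":0,"dy":0,"dz":0,"hand":0.8},{"wx":0,"wy":0,"wz":0,"dx":0,"dy":0,"dz":0,"hand":0.8}]' 35
python3 -m jog '[{"wx":0,"wy":0,"wz":0,"dx":0,"dy":0,"dz":-0.015,"hand":0.8},{"wx":0,"wy":0,"wz":0,"dx":0,"dy":0,"dz":0,"hand":0.8},{"wx":0,"wy":0,"wz":0,"dx":0,"dy":0,"dz":0,"hand":0.8}]' 35
```

```text
clock: 24.77
tool_pos: [0.5089, 0.2233, 0.102]
eef_rot: [-0.075, 0.997, -0.001, -0.001]
contact_force: [0.4, -0.1, -1.1]
opening: 0.529
finger_force: 35.0
clock: 25.02
tool_pos: [0.5095, 0.2238, 0.0992]
eef_rot: [-0.075, 0.997, -0.0, 0.0]
contact_force: [0.1, -0.1, -1.6]
opening: 0.528
finger_force: 35.0
```

```bash
python3 -m jog '[{"wx":0,"wy":0,"wz":0,"dx":0,"dy":0,"dz":-0.01,"hand":0.8},{"wx":0,"wy":0,"wz":0,"dx":0,"dy":0,"dz":0,"hand":0.8},{"wx":0,"wy":0,"wz":0,"dx":0,"dy":0,"dz":0,"hand":0.8}]' 35
python3 -m jog '[{"wx":0,"wy":0,"wz":0,"dx":0,"dy":0,"dz":-0.006,"hand":0.8},{"wx":0,"wy":0,"wz":0,"dx":0,"dy":0,"dz":0,"hand":0.8},{"wx":0,"wy":0,"wz":0,"dx":0,"dy":0,"dz":0,"hand":0.8}]' 35
```

```text
clock: 25.27
tool_pos: [0.5095, 0.2237, 0.0967]
eef_rot: [-0.075, 0.997, -0.0, 0.0]
contact_force: [0.5, -0.7, -2.0]
opening: 0.528
finger_force: 35.0
clock: 25.52
tool_pos: [0.5097, 0.224, 0.0957]
eef_rot: [-0.075, 0.997, 0.0, 0.001]
contact_force: [-0.9, -0.9, 3.4]
opening: 0.533
finger_force: 35.0
```

```bash
python3 -m jog '[{"wx":0,"wy":0,"wz":0,"dx":0,"dy":0,"dz":0,"hand":0.25},{"wx":0,"wy":0,"wz":0,"dx":0,"dy":0,"dz":0,"hand":0.25},{"wx":0,"wy":0,"wz":0,"dx":0,"dy":0,"dz":0,"hand":0.25},{"wx":0,"wy":0,"wz":0,"dx":0,"dy":0,"dz":0.03,"hand":0.25},{"wx":0,"wy":0,"wz":0,"dx":0,"dy":0,"dz":0.1,"hand":0.25}]' 10
python3 -m jog '[{"wx":0,"wy":0,"wz":0,"dx":0,"dy":0,"dz":0.13,"hand":0.25},{"wx":0,"wy":0,"wz":0,"dx":0,"dy":0,"dz":0.13,"hand":0},{"wx":0,"wy":0,"wz":0,"dx":-0.05,"dy":-0.1,"dz":0,"hand":0},{"wx":0,"wy":0,"wz":0,"dx":-0.05,"dy":-0.1,"dz":0,"hand":0},{"wx":0,"wy":0,"wz":0,"dx":0,"dy":0,"dz":0,"hand":0}]' 10
cat > st.py <<'E'
from h import *
def stat():
    print(np.round(r.get_state()["tool_pos"],4)); 
    for n in CAM: r.snapshot(n)
    c=None
    for n in CAM:
        cad=mask(n,"supper_caddy",proj(n,[[.519,.152,.02]])[0])
        for q,X,k in(("pepper_mill",[.508,.2234,.01],.075),("spice_jar",[.52,.1473,.01],.05),("tea_light",[.5305,.0785,.019],.007)):
            m=mask(n,q,proj(n,[np.add(X,[0,0,k])])[0])
            if m is not None: p,e=fit(q,{n:m},[*X,0],[0,1]); print(n,q,np.round((p[:2]-X[:2])*1000,1),round(e,2))
E
python3 - <<'E'
from st import *
stat()
for st in(-1.0,-1.6):
  res=[]
  ms={n:m for n in CAM if (m:=mask(n,"cup",proj(n,[[.393,.3586,.025]])[0])) is not None}
  for k in list(ms)+["both"]:
    p,e=fit("cup",ms if k=="both" else {k:ms[k]},[.393,.3586,0,st],[0,1,3]); print(st,k,np.round(p,4),round(e,3))
g=mask("top","garlic",proj("top",[[.4888,.396,.025]])[0]); print(fit("garlic",{"top":g},[.4888,.396,0,0],[0,1]) if g is not None else "nogarlic")
ims=[cv2.imread] 
a=[]
for n in CAM:
    im=r.snapshot(n); x,y=proj(n,[[.393,.3586,.03]])[0].astype(int); a.append(cv2.resize(im[y-24:y+24,x-32:x+32,::-1],(400,300),interpolation=cv2.INTER_CUBIC)); print(x,y)
cv2.imwrite("pics/cup1.png",np.hstack(a))
E
```

```text
clock: 25.93
tool_pos: [0.5076, 0.2222, 0.1257]
eef_rot: [-0.075, 0.997, -0.002, -0.003]
contact_force: [0.6, -0.2, 0.1]
opening: 0.75
finger_force: 0.0
clock: 26.35
tool_pos: [0.4823, 0.1677, 0.193]
eef_rot: [-0.073, 0.997, -0.003, -0.001]
contact_force: [-0.5, -1.8, -0.1]
opening: 0.996
finger_force: 0.0
[0.4823 0.1677 0.193 ]
scene pepper_mill [11.5 12.4] 0.1
scene spice_jar [5.3 8.1] 0.12
top pepper_mill [-39.6 -14.1] 0.78
-1.0 scene [ 0.4016  0.3681  0.     -1.3404] 0.135
-1.0 top [ 0.3941  0.3595  0.     -0.4606] 0.224
-1.0 both [ 0.3944  0.3601  0.     -0.4896] 0.236
-1.6 scene [ 0.4004  0.3669  0.     -1.3194] 0.137
-1.6 top [ 0.3943  0.3596  0.     -1.4126] 0.081
-1.6 both [ 0.3955  0.3602  0.     -1.3965] 0.138
(array([0.48924178, 0.3962965 , 0.        , 0.        ]), np.float64(0.12412342215988781))
194 169
157 210
```

View pics/cup1.png

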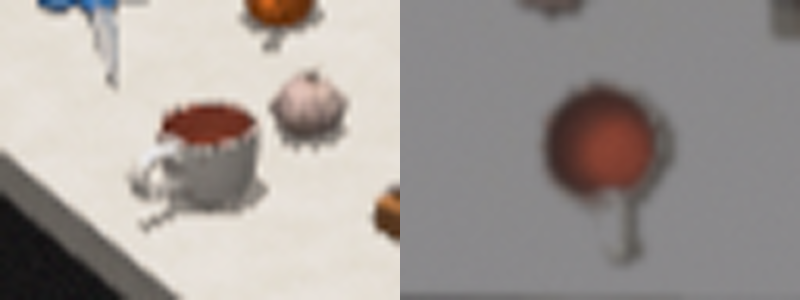

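The cup stands at (205,155) with its handle toward the robot (yaw ≈ -1.41), so the tool is already aligned with the cup's x axis. The garlic is at (308,105), unmoved and clear of the gripper. Approach the cup.

```bash
python3 -m jog '[{"wx":0.004,"wy":-0.001,"wz":0,"dx":-0.07,"dy":0.15,"dz":0,"hand":0},{"wx":0,"wy":0,"wz":0,"dx":-0.07,"dy":0.15,"dz":0,"hand":0},{"wx":0,"wy":0,"wz":0,"dx":-0.07,"dy":0.15,"dz":0,"hand":0},{"wx":0,"wy":0,"wz":0,"dx":-0.07,"dy":0.15,"dz":0,"hand":0},{"wx":0,"wy":0,"wz":0,"dx":-0.07,"dy":0.15,"dz":0,"hand":0}]' 20
python3 -m jog '[{"wx":0,"wy":0,"wz":0,"dx":0,"dy":0.02,"dz":-0.05,"hand":0},{"wx":0,"wy":0,"wz":0,"dx":0,"dy":0,"dz":-0.12,"hand":0},{"wx":0,"wy":0,"wz":0,"dx":0,"dy":0,"dz":-0.1,"hand":0},{"wx":0,"wy":0,"wz":0,"dx":0,"dy":0,"dz":0,"hand":0},{"wx":0,"wy":0,"wz":0,"dx":0,"dy":0,"dz":0,"hand":0}]' 20
```

```text
clock: 27.62
tool_pos: [0.3961, 0.3628, 0.1929]
eef_rot: [-0.074, 0.997, 0.004, 0.002]
contact_force: [0.8, 0.1, -0.1]
opening: 1.0
finger_force: 0.0
clock: 28.03
tool_pos: [0.3965, 0.3655, 0.1246]
eef_rot: [-0.075, 0.997, 0.003, 0.001]
contact_force: [0.3, 0.5, 0.4]
opening: 1.002
finger_force: 0.0
```

```bash
python3 -m jog '[{"wx":-0.003,"wy":0,"wz":0,"dx":-0.006,"dy":-0.018,"dz":-0.1,"hand":0},{"wx":0,"wy":0,"wz":0,"dx":0,"dy":0,"dz":-0.1,"hand":0},{"wx":0,"wy":0,"wz":0,"dx":0,"dy":0,"dz":0,"hand":0},{"wx":0,"wy":0,"wz":0,"dx":0,"dy":0,"dz":0,"hand":0}]' 15
python3 -m jog '[{"wx":0,"wy":0,"wz":0,"dx":0,"dy":0,"dz":-0.08,"hand":0},{"wx":0,"wy":0,"wz":0,"dx":0,"dy":0,"dz":-0.08,"hand":0},{"wx":0,"wy":0,"wz":0,"dx":0,"dy":0,"dz":-0.08,"hand":0},{"wx":0,"wy":0,"wz":0,"dx":0,"dy":0,"dz":0,"hand":0},{"wx":0,"wy":0,"wz":0,"dx":0,"dy":0,"dz":0,"hand":0}]' 15
```

```text
clock: 28.37
tool_pos: [0.3958, 0.3619, 0.0761]
eef_rot: [-0.075, 0.997, 0.001, 0.001]
contact_force: [0.7, 0.2, 0.5]
opening: 0.998
finger_force: 0.0
clock: 28.78
tool_pos: [0.3961, 0.3626, 0.0166]
eef_rot: [-0.075, 0.997, 0.001, 0.002]
contact_force: [0.5, -0.2, -0.3]
opening: 1.002
finger_force: 0.0
```

```bash
python3 -m jog '[{"wx":0,"wy":0,"wz":0,"dx":-0.003,"dy":-0.003,"dz":-0.05,"hand":0},{"wx":0,"wy":0,"wz":0,"dx":0,"dy":0,"dz":0,"hand":0},{"wx":0,"wy":0,"wz":0,"dx":0,"dy":0,"dz":0,"hand":0.6},{"wx":0,"wy":0,"wz":0,"dx":0,"dy":0,"dz":0,"hand":0.6},{"wx":0,"wy":0,"wz":0,"dx":0,"dy":0,"dz":0,"hand":0.6}]' 15
python3 -m jog '[{"wx":0,"wy":0,"wz":0,"dx":0,"dy":0,"dz":0,"hand":0.6},{"wx":0,"wy":0,"wz":0,"dx":0,"dy":0,"dz":0,"hand":0.6},{"wx":0,"wy":0,"wz":0,"dx":0,"dy":0,"dz":0,"hand":0.6}]' 20
```

```text
clock: 29.2
tool_pos: [0.3954, 0.3616, 0.0039]
eef_rot: [-0.075, 0.997, 0.001, 0.002]
contact_force: [0.6, -0.2, 0.1]
opening: 0.796
finger_force: 0.0
clock: 29.45
tool_pos: [0.3952, 0.3609, 0.0033]
eef_rot: [-0.075, 0.997, 0.001, 0.002]
contact_force: [0.4, -0.7, 5.7]
opening: 0.682
finger_force: 20.0
```

```bash
python3 -m jog '[{"wx":0,"wy":0,"wz":0,"dx":0,"dy":0,"dz":0.03,"hand":0.6},{"wx":0,"wy":0,"wz":0,"dx":0,"dy":0,"dz":0.08,"hand":0.6},{"wx":0,"wy":0,"wz":0,"dx":0,"dy":0,"dz":0.1,"hand":0.6},{"wx":0,"wy":0,"wz":0,"dx":0,"dy":0,"dz":0.1,"hand":0.6},{"wx":0,"wy":0,"wz":0,"dx":0,"dy":0,"dz":0.1,"hand":0.6}]' 20
python3 -m jog '[{"wx":0,"wy":0,"wz":0,"dx":0.02,"dy":-0.06,"dz":0.05,"hand":0.6},{"wx":0,"wy":0,"wz":0,"dx":0.02,"dy":-0.12,"dz":0,"hand":0.6},{"wx":0,"wy":0,"wz":0,"dx":0.02,"dy":-0.14,"dz":0,"hand":0.6},{"wx":0,"wy":0,"wz":0,"dx":0.02,"dy":-0.14,"dz":0,"hand":0.6},{"wx":0,"wy":0,"wz":0,"dx":0.02,"dy":-0.14,"dz":0,"hand":0.6}]' 20
python3 -m jog '[{"wx":0,"wy":0,"wz":0,"dx":0,"dy":-0.14,"dz":0,"hand":0.6},{"wx":0,"wy":0,"wz":0,"dx":0,"dy":-0.14,"dz":0,"hand":0.6},{"wx":0,"wy":0,"wz":0,"dx":0,"dy":-0.14,"dz":0,"hand":0.6},{"wx":0,"wy":0,"wz":0,"dx":0,"dy":-0.14,"dz":0,"hand":0.6},{"wx":0,"wy":0,"wz":0,"dx":0,"dy":-0.14,"dz":0,"hand":0.6}]' 20
```

```text
clock: 29.87
tool_pos: [0.3941, 0.3607, 0.1064]
eef_rot: [-0.075, 0.997, 0.001, 0.001]
contact_force: [-0.3, 0.5, -1.5]
opening: 0.684
finger_force: 20.0
clock: 30.28
tool_pos: [0.4195, 0.2096, 0.1181]
eef_rot: [-0.075, 0.997, 0.001, 0.001]
contact_force: [1.5, 0.3, -1.6]
opening: 0.681
finger_force: 20.0
clock: 30.7
tool_pos: [0.4194, 0.0346, 0.118]
eef_rot: [-0.075, 0.997, 0.001, 0.001]
contact_force: [0.2, -0.3, -1.3]
opening: 0.683
finger_force: 20.0
```

```bash
python3 -m jog '[{"wx":0,"wy":0,"wz":0,"dx":0.06,"dy":-0.14,"dz":0,"hand":0.6},{"wx":0,"wy":0,"wz":0,"dx":0.06,"dy":-0.14,"dz":0,"hand":0.6},{"wx":0,"wy":0,"wz":0,"dx":0.06,"dy":-0.14,"dz":0,"hand":0.6},{"wx":0,"wy":0,"wz":0,"dx":0.06,"dy":-0.14,"dz":0,"hand":0.6},{"wx":0,"wy":0,"wz":0,"dx":0.06,"dy":-0.14,"dz":0,"hand":0.6}]' 20
python3 -m jog '[{"wx":0,"wy":0,"wz":0,"dx":0.06,"dy":-0.14,"dz":-0.05,"hand":0.6},{"wx":0,"wy":0,"wz":0,"dx":0.05,"dy":-0.12,"dz":-0.07,"hand":0.6},{"wx":0,"wy":0,"wz":0,"dx":0.01,"dy":-0.04,"dz":-0.08,"hand":0.6},{"wx":0,"wy":0,"wz":0,"dx":0,"dy":0,"dz":0,"hand":0.6},{"wx":0,"wy":0,"wz":0,"dx":0,"dy":0,"dz":0,"hand":0.6}]' 20
```

```text
clock: 31.12
tool_pos: [0.4948, -0.1409, 0.118]
eef_rot: [-0.075, 0.997, 0.001, 0.001]
contact_force: [1.0, 0.1, -2.3]
opening: 0.681
finger_force: 20.0
clock: 31.53
tool_pos: [0.5235, -0.2135, 0.0671]
eef_rot: [-0.074, 0.997, 0.002, 0.0]
contact_force: [-0.1, 1.7, -1.0]
opening: 0.681
finger_force: 20.0
```

```bash
python3 - <<'E'
from st import *
stat()
t=r.get_state()["tool_pos"];o=t-[0,0,.0033]
for n in CAM:
    m=mask(n,"cup",proj(n,[o+[0,0,.025]])[0])
    if m is not None: p,e=fit("cup",{n:m},[*o,-1.41],[0,1,3]); print(n,"cup",np.round((p[:3]-o)*1000,1),p[3],e)
    m=mask(n,"breakfast_caddy",proj(n,[[.518,-.159,.02]])[0])
    if m is not None: print(n,"caddy",fit("breakfast_caddy",{n:m},[.518,-.159,0,.076],[0,1,3]))
E
```

```text
[ 0.5235 -0.2135  0.0671]
scene pepper_mill [11.6 12.6] 0.13
scene spice_jar [5.6 8.8] 0.1
scene tea_light [5.1 6.6] 0.18
top pepper_mill [0.9 0.7] 0.08
top spice_jar [-0.5  1.1] 0.11
scene cup [-1.3  5.5  0. ] -1.2864284258425949 0.14902178437630087
scene caddy (array([ 0.52242709, -0.1564759 ,  0.        ,  0.05298485]), np.float64(0.10513016590750413))
top cup [-3.3  3.8  0. ] -1.3396450178566628 0.6125038214613268
top caddy (array([ 0.51741729, -0.15633245,  0.        ,  0.05635172]), np.float64(0.3533858860878689))
```

```bash
python3 -m jog '[{"wx":0,"wy":0,"wz":0,"dx":-0.004,"dy":-0.004,"dz":-0.06,"hand":0.6},{"wx":0,"wy":0,"wz":0,"dx":0,"dy":0,"dz":-0.06,"hand":0.6},{"wx":0,"wy":0,"wz":0,"dx":0,"dy":0,"dz":-0.05,"hand":0.6},{"wx":0,"wy":0,"wz":0,"dx":0,"dy":0,"dz":0,"hand":0.6},{"wx":0,"wy":0,"wz":0,"dx":0,"dy":0,"dz":0,"hand":0.6}]' 20
python3 -m jog '[{"wx":0,"wy":0,"wz":0,"dx":0,"dy":0,"dz":-0.02,"hand":0.6},{"wx":0,"wy":0,"wz":0,"dx":0,"dy":0,"dz":0,"hand":0.6},{"wx":0,"wy":0,"wz":0,"dx":0,"dy":0,"dz":0,"hand":0.6}]' 20
```

```text
clock: 32.65
tool_pos: [0.5233, -0.2147, 0.0247]
eef_rot: [-0.075, 0.997, 0.001, 0.001]
contact_force: [-0.2, 0.8, -1.1]
opening: 0.679
finger_force: 20.0
clock: 32.9
tool_pos: [0.524, -0.215, 0.0205]
eef_rot: [-0.075, 0.997, 0.001, 0.002]
contact_force: [0.2, -0.3, -1.0]
opening: 0.677
finger_force: 20.0
```

```bash
python3 -m jog '[{"wx":0,"wy":0,"wz":0,"dx":-0.005,"dy":0,"dz":-0.02,"hand":0.6},{"wx":0,"wy":0,"wz":0,"dx":0,"dy":0,"dz":0,"hand":0.6},{"wx":0,"wy":0,"wz":0,"dx":0,"dy":0,"dz":0,"hand":0.6}]' 20
python3 -m jog '[{"wx":0,"wy":0,"wz":0,"dx":0,"dy":0,"dz":-0.008,"hand":0.6},{"wx":0,"wy":0,"wz":0,"dx":0,"dy":0,"dz":0,"hand":0.6},{"wx":0,"wy":0,"wz":0,"dx":0,"dy":0,"dz":0,"hand":0.6}]' 20
```

```text
clock: 33.15
tool_pos: [0.5222, -0.215, 0.0151]
eef_rot: [-0.075, 0.997, 0.001, 0.001]
contact_force: [0.4, 0.7, -0.9]
opening: 0.681
finger_force: 20.0
clock: 33.4
tool_pos: [0.5228, -0.215, 0.0134]
eef_rot: [-0.075, 0.997, 0.001, 0.002]
contact_force: [0.2, 0.2, 0.5]
opening: 0.68
finger_force: 20.0
```

```bash
python3 -m jog '[{"wx":0,"wy":0,"wz":0,"dx":0,"dy":0,"dz":-0.004,"hand":0.6},{"wx":0,"wy":0,"wz":0,"dx":0,"dy":0,"dz":0,"hand":0.6},{"wx":0,"wy":0,"wz":0,"dx":0,"dy":0,"dz":0,"hand":0.6}]' 8
python3 -m jog '[{"wx":0,"wy":0,"wz":0,"dx":0,"dy":0,"dz":0,"hand":0.15},{"wx":0,"wy":0,"wz":0,"dx":0,"dy":0,"dz":0,"hand":0.1},{"wx":0,"wy":0,"wz":0,"dx":0,"dy":0,"dz":0,"hand":0.1},{"wx":0,"wy":0,"wz":0,"dx":0,"dy":0,"dz":0.03,"hand":0.1},{"wx":0,"wy":0,"wz":0,"dx":0,"dy":0,"dz":0.08,"hand":0.1}]' 8
python3 -m jog '[{"wx":0,"wy":0,"wz":0,"dx":0,"dy":0,"dz":0.12,"hand":0},{"wx":0,"wy":0,"wz":0,"dx":0,"dy":0,"dz":0.12,"hand":0},{"wx":0,"wy":0,"wz":0,"dx":0,"dy":0,"dz":0.12,"hand":0},{"wx":0,"wy":0,"wz":0,"dx":-0.06,"dy":0.12,"dz":0,"hand":0},{"wx":0,"wy":0,"wz":0,"dx":-0.06,"dy":0.14,"dz":0,"hand":0}]' 15
python3 -m jog '[{"wx":0,"wy":0,"wz":0,"dx":-0.06,"dy":0.14,"dz":0,"hand":0},{"wx":0,"wy":0,"wz":0,"dx":0,"dy":0.14,"dz":0,"hand":0},{"wx":0,"wy":0,"wz":0,"dx":0,"dy":0.14,"dz":0,"hand":0},{"wx":0,"wy":0,"wz":0,"dx":0,"dy":0,"dz":0,"hand":0},{"wx":0,"wy":0,"wz":0,"dx":0,"dy":0,"dz":0,"hand":0}]' 15
python3 - <<'E'
from st import *
M["jar"]=[np.vstack([ring(.035,z,.031) for z in(0,.075)]),cyl((.0325,.075),(.0325,.086))]
M["jarbox"]=[np.vstack([box(-.031,.031,-.027,.027,0,.08),box(-.023,.023,-.035,.035,0,.08)]),cyl((.0325,.075),(.0325,.086))]
print(r.get_state()["tool_pos"])
for n in CAM: r.snapshot(n)
X=[.5226,-.2146,.01]
for n in CAM:
    m=mask(n,"cup",proj(n,[np.add(X,[0,0,.025])])[0])
    if m is not None: p,e=fit("cup",{n:m},[*X,-1.41],[0,1,3]); print(n,"cup",np.round((p[:3]-X)*1000,1),p[3],e)
    m=mask(n,"breakfast_caddy",proj(n,[[.518,-.159,.02]])[0])
    if m is not None: print(n,"caddy",fit("breakfast_caddy",{n:m},[.518,-.159,0,.076],[0,1,3]))
    m=mask(n,"jam_jar",proj(n,[[.3915,-.358,.043]])[0])
    if m is not None:
        for k in("jar","jarbox"):
            for y in(0,.8,1.57,2.4): p,e=fit(k,{n:m},[.3915,-.358,0,y],[0,1,3]); print(n,k,np.round(p,3),round(e,4))
E
```

```text
clock: 33.65
tool_pos: [0.5234, -0.2153, 0.013]
eef_rot: [-0.075, 0.997, 0.0, 0.002]
contact_force: [0.5, -1.1, 5.6]
opening: 0.682
finger_force: 8.0
clock: 34.07
tool_pos: [0.5205, -0.2146, 0.0382]
eef_rot: [-0.075, 0.997, 0.002, -0.001]
contact_force: [0.9, -0.5, 0.7]
opening: 0.898
finger_force: 0.0
clock: 34.48
tool_pos: [0.494, -0.152, 0.1316]
eef_rot: [-0.071, 0.997, -0.0, 0.004]
contact_force: [-0.0, 1.3, -0.9]
opening: 1.003
finger_force: 0.0
clock: 34.9
tool_pos: [0.4777, -0.0425, 0.1305]
eef_rot: [-0.077, 0.997, 0.001, 0.002]
contact_force: [0.1, -0.5, -0.3]
opening: 0.997
finger_force: 0.0
[ 0.47771488 -0.04247521  0.13047389]
scene cup [2.7 0.1 0. ] -1.3661684688087976 0.11260642680582256
scene caddy (array([ 0.52192839, -0.15806397,  0.        ,  0.03067727]), np.float64(0.2400620707871104))
scene jar [ 0.393 -0.358  0.    -0.563] 0.0581
scene jar [ 0.393 -0.359  0.     1.789] 0.0581
scene jar [ 0.394 -0.358  0.     1.746] 0.0582
scene jar [ 0.393 -0.358  0.     2.607] 0.058
scene jarbox [ 0.393 -0.356  0.     0.565] 0.1659
scene jarbox [ 0.394 -0.356  0.     0.655] 0.1659
scene jarbox [ 0.397 -0.355  0.     2.217] 0.1039
scene jarbox [ 0.397 -0.355  0.     2.203] 0.1042
```

The cup is seated, within 3 mm. The jam jar's yaw is ambiguous from its silhouette, so I look at it enlarged together with the cup.

```bash
python3 - <<'E'
from h import *
im=r.snapshot("scene"); v=cv2.resize(im[245:300,305:365,::-1],(480,440),interpolation=cv2.INTER_CUBIC)
w=cv2.resize(im[195:255,275:365,::-1],(320,213),interpolation=cv2.INTER_CUBIC)
t=r.snapshot("top"); t1=cv2.resize(t[200:232,362:410,::-1],(320,213),interpolation=cv2.INTER_CUBIC); t1=cv2.convertScaleAbs(t1,alpha=1.6)
out=np.zeros((440,800,3),np.uint8); out[:,:480]=v; out[:213,480:]=w; out[220:433,480:]=t1
cv2.imwrite("pics/jam.png",out)
E
```

```text
(no output)
```

View pics/jam.png

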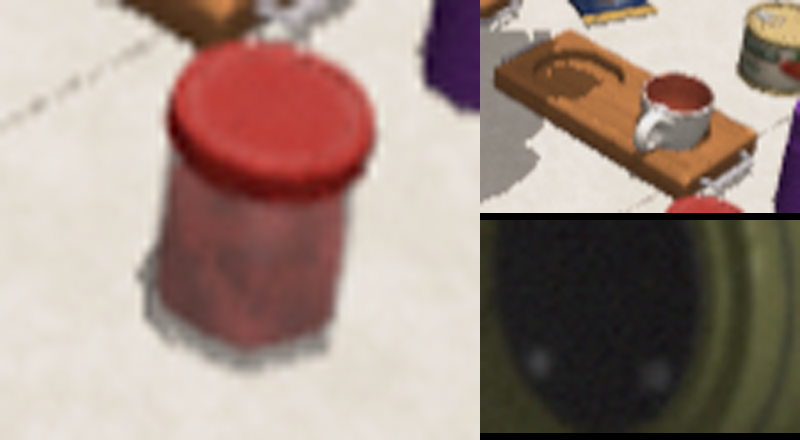

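The jar has a faceted, hexagon-like body (62 across flats, 70 across corners), with base corners near (160,308), (260,348) and (335,325) in the left view. The cup is upright in its well with its handle over the board's edge (650,135). I work out the facet orientation.

```bash
python3 - <<'E'
from h import *
pts=np.array([[160,308],[260,346],[335,322]])/8.+[305,245]-.5
W=[ray("scene",p,0) for p in pts]; print(np.round(W,4))
for a,b in((0,1),(1,2)): d=W[b]-W[a]; print(np.linalg.norm(d[:2]),np.degrees(np.arctan2(d[1],d[0])))
r.snapshot("scene"); m=mask("scene","jam_jar",proj("scene",[[.3915,-.358,.043]])[0])
best=[]
for ang in np.radians(np.arange(0,60,5)):   # direction of a corner
    hx=np.array([[.0353*np.cos(ang+k*np.pi/3),.0353*np.sin(ang+k*np.pi/3),z] for k in range(6) for z in(0,.076)])
    M["hex"]=[hx,cyl((.0325,.075),(.0325,.086))]
    p,e=fit("hex",{"scene":m},[.393,-.358,0,0],[0,1]); best.append((round(e,4),round(np.degrees(ang)),np.round(p[:2],4)))
for b in best: print(*b)
E
```

```text
[[ 0.3699 -0.3445  0.    ]
 [ 0.383  -0.3761  0.    ]
 [ 0.4107 -0.3842  0.    ]]
0.034270329352212046 -67.37292635212026
0.028787882736713098 -16.172898070759533
0.1 0 [ 0.3918 -0.3587]
0.1021 5 [ 0.392  -0.3586]
0.1006 10 [ 0.3923 -0.359 ]
0.0946 15 [ 0.3923 -0.3588]
0.0847 20 [ 0.3923 -0.3591]
0.0702 25 [ 0.3928 -0.3592]
0.0565 30 [ 0.3929 -0.3593]
0.0497 35 [ 0.3923 -0.3592]
0.0523 40 [ 0.392  -0.3586]
0.0663 45 [ 0.392  -0.3586]
0.0827 50 [ 0.3924 -0.3583]
0.0936 55 [ 0.3922 -0.3584]
```

The hexagon fits well, with corners at about 37° and flats facing 7°, 67° and 127°. I rotate the tool by -30° to grip the 67° flats.

```bash
python3 -m jog '[{"wx":0,"wy":0,"wz":-0.053,"dx":-0.04,"dy":-0.1,"dz":0.05,"hand":0},{"wx":0,"wy":0,"wz":-0.053,"dx":-0.04,"dy":-0.14,"dz":0.05,"hand":0},{"wx":0,"wy":0,"wz":-0.053,"dx":-0.04,"dy":-0.14,"dz":0,"hand":0},{"wx":0,"wy":0,"wz":-0.053,"dx":-0.04,"dy":-0.14,"dz":0,"hand":0},{"wx":0,"wy":0,"wz":-0.05,"dx":-0.04,"dy":-0.14,"dz":0,"hand":0}]' 25
python3 -m jog '[{"wx":0,"wy":0,"wz":0,"dx":-0.04,"dy":-0.14,"dz":0,"hand":0},{"wx":0,"wy":0,"wz":0,"dx":-0.04,"dy":-0.14,"dz":0,"hand":0},{"wx":0,"wy":0,"wz":0,"dx":-0.04,"dy":-0.14,"dz":0,"hand":0},{"wx":0,"wy":0,"wz":0,"dx":-0.03,"dy":-0.14,"dz":0,"hand":0},{"wx":0,"wy":0,"wz":0,"dx":0,"dy":-0.04,"dz":0,"hand":0}]' 25
python3 -m jog '[{"wx":0,"wy":0,"wz":0,"dx":0,"dy":0,"dz":0,"hand":0},{"wx":0,"wy":0,"wz":0,"dx":0,"dy":0,"dz":0,"hand":0}]' 25
```

```text
clock: 35.92
tool_pos: [0.427, -0.2116, 0.1551]
eef_rot: [0.188, 0.982, 0.0, 0.002]
contact_force: [0.4, 0.1, -0.8]
opening: 1.001
finger_force: 0.0
clock: 36.33
tool_pos: [0.3864, -0.3667, 0.1541]
eef_rot: [0.191, 0.982, -0.001, 0.0]
contact_force: [-0.6, -1.5, -0.8]
opening: 0.999
finger_force: 0.0
clock: 36.5
tool_pos: [0.3903, -0.3592, 0.1546]
eef_rot: [0.186, 0.982, 0.001, 0.002]
contact_force: [1.5, 0.9, -1.2]
opening: 1.002
finger_force: 0.0
```

```bash
python3 -m jog '[{"wx":0,"wy":0,"wz":0,"dx":0.003,"dy":0,"dz":-0.12,"hand":0},{"wx":0,"wy":0,"wz":0,"dx":0,"dy":0,"dz":-0.12,"hand":0},{"wx":0,"wy":0,"wz":0,"dx":0,"dy":0,"dz":-0.08,"hand":0},{"wx":0,"wy":0,"wz":0,"dx":0,"dy":0,"dz":0,"hand":0},{"wx":0,"wy":0,"wz":0,"dx":0,"dy":0,"dz":0,"hand":0}]' 15
python3 - <<'E'
from h import *
s=r.get_state();t=s["tool_pos"];print(t,s["eef_rot"])
im=r.snapshot("scene"); m=mask("scene","jam_jar",proj("scene",[[.3915,-.359,.043]])[0])
a=np.radians(37);M["hex"]=[np.array([[.0353*np.cos(a+k*np.pi/3),.0353*np.sin(a+k*np.pi/3),z] for k in range(6) for z in(0,.076)]),cyl((.0325,.075),(.0325,.086))]
if m is not None: print(fit("hex",{"scene":m},[.392,-.359,0,0],[0,1]))
E
```

```text
clock: 36.92
tool_pos: [0.3914, -0.3573, 0.0746]
eef_rot: [0.184, 0.983, 0.001, 0.001]
contact_force: [0.9, 0.1, 0.1]
opening: 1.0
finger_force: 0.0
[ 0.39142945 -0.35727011  0.07463566] [1.84182393e-01 9.82890762e-01 1.43205228e-03 7.38277796e-04]
(array([ 0.3925531 , -0.35794131,  0.        ,  0.        ]), np.float64(0.12229627766599593))
```

Undisturbed and aligned; going down in steps.

```bash
python3 -m jog '[{"wx":0,"wy":0,"wz":0,"dx":-0.002,"dy":-0.008,"dz":-0.05,"hand":0},{"wx":0,"wy":0,"wz":0,"dx":0,"dy":0,"dz":-0.05,"hand":0},{"wx":0,"wy":0,"wz":0,"dx":0,"dy":0,"dz":0,"hand":0}]' 15
python3 -m jog '[{"wx":0,"wy":0,"wz":0,"dx":0,"dy":0,"dz":-0.07,"hand":0},{"wx":0,"wy":0,"wz":0,"dx":0,"dy":0,"dz":-0.07,"hand":0},{"wx":0,"wy":0,"wz":0,"dx":0,"dy":0,"dz":0,"hand":0},{"wx":0,"wy":0,"wz":0,"dx":0,"dy":0,"dz":0,"hand":0}]' 15
```

```text
clock: 37.27
tool_pos: [0.3904, -0.3617, 0.0499]
eef_rot: [0.186, 0.983, 0.0, 0.001]
contact_force: [0.2, 0.8, 0.0]
opening: 0.996
finger_force: 0.0
clock: 37.6
tool_pos: [0.3907, -0.3618, 0.0156]
eef_rot: [0.186, 0.983, 0.0, 0.002]
contact_force: [1.3, -0.2, -0.7]
opening: 0.997
finger_force: 0.0
```

```bash
python3 -m jog '[{"wx":0,"wy":0,"wz":0,"dx":0,"dy":0,"dz":0,"hand":0.6},{"wx":0,"wy":0,"wz":0,"dx":0,"dy":0,"dz":0,"hand":0.6},{"wx":0,"wy":0,"wz":0,"dx":0,"dy":0,"dz":0,"hand":0.6},{"wx":0,"wy":0,"wz":0,"dx":0,"dy":0,"dz":0,"hand":0.6},{"wx":0,"wy":0,"wz":0,"dx":0,"dy":0,"dz":0,"hand":0.6}]' 15
python3 -m jog '[{"wx":0,"wy":0,"wz":0,"dx":0,"dy":0,"dz":0,"hand":0.7},{"wx":0,"wy":0,"wz":0,"dx":0,"dy":0,"dz":0,"hand":0.7},{"wx":0,"wy":0,"wz":0,"dx":0,"dy":0,"dz":0,"hand":0.7}]' 30
```

```text
clock: 38.02
tool_pos: [0.3911, -0.3618, 0.0155]
eef_rot: [0.186, 0.983, 0.001, 0.002]
contact_force: [-0.5, 1.7, 5.8]
opening: 0.707
finger_force: 15.3
clock: 38.27
tool_pos: [0.3911, -0.3618, 0.0156]
eef_rot: [0.186, 0.983, 0.0, 0.002]
contact_force: [-0.6, 1.5, 7.5]
opening: 0.709
finger_force: 30.1
```

Gripped on the flats (62.4 mm, 30 N). Lift and carry to the big well.

```bash
python3 -m jog '[{"wx":0,"wy":0,"wz":0,"dx":0,"dy":0,"dz":0.03,"hand":0.7},{"wx":0,"wy":0,"wz":0,"dx":0,"dy":0,"dz":0.08,"hand":0.7},{"wx":0,"wy":0,"wz":0,"dx":0,"dy":0,"dz":0.12,"hand":0.7},{"wx":0,"wy":0,"wz":0,"dx":0,"dy":0,"dz":0.12,"hand":0.7},{"wx":0,"wy":0,"wz":0,"dx":0,"dy":0.02,"dz":0.06,"hand":0.7}]' 30
python3 -m jog '[{"wx":0,"wy":0,"wz":0,"dx":0.04,"dy":0.08,"dz":0,"hand":0.7},{"wx":0,"wy":0,"wz":0,"dx":0.05,"dy":0.12,"dz":0,"hand":0.7},{"wx":0,"wy":0,"wz":0,"dx":0.06,"dy":0.12,"dz":0,"hand":0.7},{"wx":0,"wy":0,"wz":0,"dx":0.06,"dy":0.12,"dz":0,"hand":0.7},{"wx":0,"wy":0,"wz":0,"dx":0.06,"dy":0.12,"dz":0,"hand":0.7}]' 30
python3 -m jog '[{"wx":0,"wy":0,"wz":0,"dx":0.06,"dy":0.12,"dz":0,"hand":0.7},{"wx":0,"wy":0,"wz":0,"dx":0.06,"dy":0.12,"dz":0,"hand":0.7},{"wx":0,"wy":0,"wz":0,"dx":0.05,"dy":0.12,"dz":0,"hand":0.7},{"wx":0,"wy":0,"wz":0,"dx":0.04,"dy":0.06,"dz":0,"hand":0.7},{"wx":0,"wy":0,"wz":0,"dx":0,"dy":0,"dz":0,"hand":0.7}]' 30
python3 -m jog '[{"wx":0,"wy":0,"wz":0,"dx":0,"dy":0,"dz":0,"hand":0.7},{"wx":0,"wy":0,"wz":0,"dx":0,"dy":0,"dz":0,"hand":0.7}]' 30
```

```text
clock: 38.68
tool_pos: [0.3905, -0.3586, 0.12]
eef_rot: [0.187, 0.982, -0.001, 0.003]
contact_force: [1.0, -1.9, -3.3]
opening: 0.708
finger_force: 29.4
clock: 39.1
tool_pos: [0.4574, -0.2161, 0.1174]
eef_rot: [0.187, 0.982, 0.0, 0.001]
contact_force: [1.1, 0.1, -2.0]
opening: 0.708
finger_force: 29.4
clock: 39.52
tool_pos: [0.513, -0.1061, 0.1179]
eef_rot: [0.182, 0.983, 0.003, 0.003]
contact_force: [1.0, 0.5, -3.8]
opening: 0.706
finger_force: 29.4
clock: 39.68
tool_pos: [0.509, -0.1134, 0.117]
eef_rot: [0.187, 0.982, -0.0, 0.001]
contact_force: [-0.3, 0.2, -3.6]
opening: 0.709
finger_force: 29.4
```

```bash
python3 -m jog '[{"wx":0,"wy":0,"wz":0,"dx":0.02,"dy":0.026,"dz":-0.08,"hand":0.7},{"wx":0,"wy":0,"wz":0,"dx":0,"dy":0,"dz":-0.1,"hand":0.7},{"wx":0,"wy":0,"wz":0,"dx":0,"dy":0,"dz":-0.06,"hand":0.7},{"wx":0,"wy":0,"wz":0,"dx":0,"dy":0,"dz":0,"hand":0.7},{"wx":0,"wy":0,"wz":0,"dx":0,"dy":0,"dz":0,"hand":0.7}]' 30
python3 - <<'E'
from h import *
im=r.snapshot("scene"); t=r.get_state()["tool_pos"]; print(t)
x0,y0=270,185; S=8
v=cv2.resize(im[y0:y0+75,x0:x0+100,::-1],(800,600),interpolation=cv2.INTER_CUBIC)
def P(X,c):
    for u in proj("scene",X): cv2.circle(v,tuple(np.round((u+.5-[x0,y0])*S).astype(int)),2,c,-1)
P(ring(.041,.024)+[.5141,-.1067,0],(255,0,0)); P(ring(.031,.024)+[.5226,-.2146,0],(255,0,0))
P(box(-.052,.052,-.11,.11,.024,.024)@np.array([[np.cos(.076),np.sin(.076),0],[-np.sin(.076),np.cos(.076),0],[0,0,1]])+[.518,-.1585,0],(255,0,255))
o=t-[0,0,.0156]; P(ring(.033,0)+o,(0,255,0)); P(ring(.0325,.086)+o,(0,255,0))
cv2.imwrite("pics/jam2.png",v)
E
```

```text
clock: 40.1
tool_pos: [0.5139, -0.1071, 0.0568]
eef_rot: [0.187, 0.982, -0.0, 0.0]
contact_force: [-0.0, -1.1, -2.5]
opening: 0.709
finger_force: 29.4
[ 0.51489089 -0.10673259  0.05760182]
```

View pics/jam2.png

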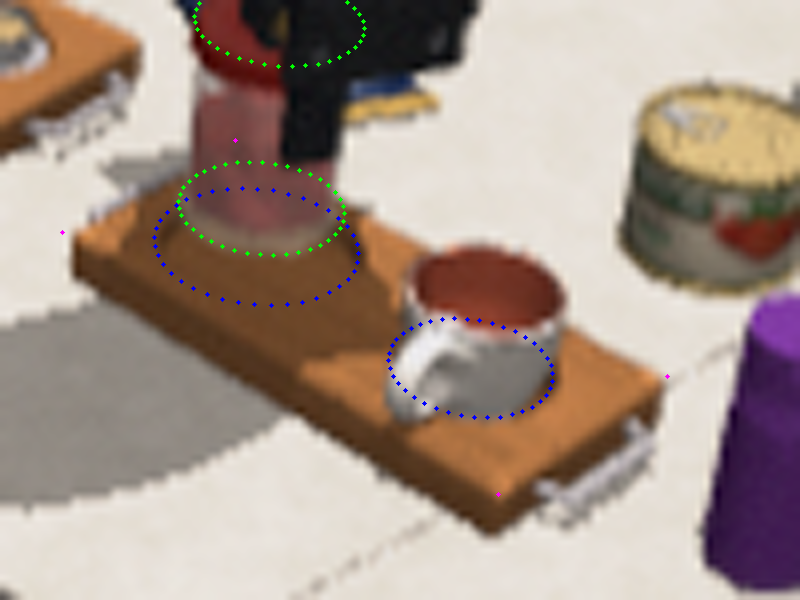

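The model lines up with the board corners (72,240), (660,378) and (495,497) within 1 px. The jar hangs upright over its well (blue ellipse at 257,247). Lowering.

```bash
python3 -m jog '[{"wx":0,"wy":0,"wz":0,"dx":-0.002,"dy":0,"dz":-0.05,"hand":0.7},{"wx":0,"wy":0,"wz":0,"dx":0,"dy":0,"dz":-0.05,"hand":0.7},{"wx":0,"wy":0,"wz":0,"dx":0,"dy":0,"dz":0,"hand":0.7},{"wx":0,"wy":0,"wz":0,"dx":0,"dy":0,"dz":0,"hand":0.7}]' 30
python3 -m jog '[{"wx":0,"wy":0,"wz":0,"dx":0,"dy":0,"dz":-0.015,"hand":0.7},{"wx":0,"wy":0,"wz":0,"dx":0,"dy":0,"dz":0,"hand":0.7},{"wx":0,"wy":0,"wz":0,"dx":0,"dy":0,"dz":0,"hand":0.7}]' 30
```

```text
clock: 40.48
tool_pos: [0.5149, -0.106, 0.033]
eef_rot: [0.186, 0.982, 0.0, 0.002]
contact_force: [0.3, 0.5, -2.3]
opening: 0.709
finger_force: 29.4
clock: 40.73
tool_pos: [0.5151, -0.1056, 0.029]
eef_rot: [0.186, 0.983, 0.0, 0.002]
contact_force: [0.3, 0.1, -2.9]
opening: 0.707
finger_force: 29.4
```

```bash
python3 -m jog '[{"wx":0,"wy":0,"wz":0,"dx":0,"dy":-0.003,"dz":-0.01,"hand":0.7},{"wx":0,"wy":0,"wz":0,"dx":0,"dy":0,"dz":0,"hand":0.7},{"wx":0,"wy":0,"wz":0,"dx":0,"dy":0,"dz":0,"hand":0.7}]' 30
python3 -m jog '[{"wx":0,"wy":0,"wz":0,"dx":0,"dy":0,"dz":-0.005,"hand":0.7},{"wx":0,"wy":0,"wz":0,"dx":0,"dy":0,"dz":0,"hand":0.7},{"wx":0,"wy":0,"wz":0,"dx":0,"dy":0,"dz":0,"hand":0.7}]' 30
```

```text
clock: 40.98
tool_pos: [0.5147, -0.1063, 0.026]
eef_rot: [0.186, 0.983, 0.0, 0.001]
contact_force: [-0.7, 0.7, -2.8]
opening: 0.706
finger_force: 29.4
clock: 41.23
tool_pos: [0.5149, -0.1064, 0.0256]
eef_rot: [0.186, 0.983, 0.0, 0.002]
contact_force: [-2.3, 0.5, 7.0]
opening: 0.708
finger_force: 30.1
```

Contact is exactly at the floor height. Release, retreat and check everything.

```bash
python3 -m jog '[{"wx":0,"wy":0,"wz":0,"dx":0,"dy":0,"dz":0,"hand":0.05},{"wx":0,"wy":0,"wz":0,"dx":0,"dy":0,"dz":0,"hand":0.05},{"wx":0,"wy":0,"wz":0,"dx":0,"dy":0,"dz":0,"hand":0.05},{"wx":0,"wy":0,"wz":0,"dx":0,"dy":0,"dz":0.03,"hand":0.05},{"wx":0,"wy":0,"wz":0,"dx":0,"dy":0,"dz":0.08,"hand":0.05}]' 15
python3 -m jog '[{"wx":0,"wy":0,"wz":0,"dx":0,"dy":0,"dz":0.13,"hand":0},{"wx":0,"wy":0,"wz":0,"dx":0,"dy":0,"dz":0.13,"hand":0},{"wx":0,"wy":0,"wz":0,"dx":0,"dy":0,"dz":0.13,"hand":0},{"wx":0,"wy":0,"wz":0,"dx":0,"dy":0,"dz":0.1,"hand":0},{"wx":0,"wy":0,"wz":0,"dx":-0.05,"dy":-0.1,"dz":0,"hand":0}]' 15
python3 -m jog '[{"wx":0,"wy":0,"wz":0,"dx":-0.07,"dy":-0.14,"dz":0,"hand":0},{"wx":0,"wy":0,"wz":0,"dx":-0.07,"dy":-0.14,"dz":0,"hand":0},{"wx":0,"wy":0,"wz":0,"dx":-0.07,"dy":-0.14,"dz":0,"hand":0},{"wx":0,"wy":0,"wz":0,"dx":-0.07,"dy":-0.14,"dz":0,"hand":0},{"wx":0,"wy":0,"wz":0,"dx":-0.05,"dy":-0.14,"dz":0,"hand":0}]' 15
python3 -m jog '[{"wx":0,"wy":0,"wz":0,"dx":0,"dy":-0.14,"dz":0,"hand":0},{"wx":0,"wy":0,"wz":0,"dx":0,"dy":-0.14,"dz":0,"hand":0},{"wx":0,"wy":0,"wz":0,"dx":0,"dy":-0.1,"dz":0,"hand":0},{"wx":0,"wy":0,"wz":0,"dx":0,"dy":0,"dz":0,"hand":0},{"wx":0,"wy":0,"wz":0,"dx":0,"dy":0,"dz":0,"hand":0}]' 15
python3 - <<'E'
from st import *
stat()
for n in CAM:
  for q,X,y,k in(("cup",[.5226,-.2146,.01],-1.41,.025),("jam_jar",[.5141,-.1067,.01],0,.043),("garlic",[.4888,.396,0],0,.025)):
    m=mask(n,q,proj(n,[np.add(X,[0,0,k])])[0])
    if m is not None: p,e=fit(q,{n:m},[*X,y],[0,1]+[3]*(q=="cup")); print(n,q,np.round((p[:3]-X)*1000,1),round(e,2))
  for q,X in(("breakfast_caddy",[.518,-.1585,0,.076]),("supper_caddy",[.519,.152,0,.15])):
    m=mask(n,q,proj(n,[np.add(X[:3],[0,0,.02])])[0])
    if m is not None:
        h=cv2.convexHull(cv2.findNonZero(m)); m=cv2.fillConvexPoly(np.zeros_like(m),h,1)
        p,e=fit(q,{n:m},X,[0,1,3]); print(n,q,np.round((p[:3]-X[:3])*1000,1),round(p[3],3),round(e,2))
E
```

```text
clock: 41.65
tool_pos: [0.5132, -0.106, 0.0511]
eef_rot: [0.186, 0.983, 0.0, -0.001]
contact_force: [-0.7, -0.1, -0.9]
opening: 0.955
finger_force: 0.0
clock: 42.07
tool_pos: [0.5087, -0.1253, 0.1808]
eef_rot: [0.182, 0.983, 0.004, 0.008]
contact_force: [2.0, 0.2, -0.6]
opening: 1.002
finger_force: 0.0
clock: 42.48
tool_pos: [0.4175, -0.3078, 0.1752]
eef_rot: [0.186, 0.983, 0.0, 0.001]
contact_force: [-0.0, -0.4, -0.3]
opening: 1.001
finger_force: 0.0
clock: 42.9
tool_pos: [0.419, -0.4024, 0.1747]
eef_rot: [0.188, 0.982, 0.001, 0.001]
contact_force: [-0.4, 0.3, -0.1]
opening: 1.0
finger_force: 0.0
[ 0.419  -0.4024  0.1747]
scene pepper_mill [11.9 11.3] 0.13
scene spice_jar [10.9 13.9] 0.16
scene tea_light [6.5 6.2] 0.07
top pepper_mill [1.  0.8] 0.08
top spice_jar [-1.1  1.1] 0.08
top tea_light [0.8 0.9] 0.11
scene cup [6.5 2.6 0. ] 0.16
scene jam_jar [4.7 4.9 0. ] 0.09
scene breakfast_caddy [ 1.9 -1.5  0. ] 0.076 0.07
scene supper_caddy [3.7 2.  0. ] 0.156 0.11
top cup [ 0.2 -0.8  0. ] 0.08
top jam_jar [-0.9  1.7  0. ] 0.05
top garlic [-0.7  0.9  0. ] 0.08
top breakfast_caddy [0.5 1.  0. ] 0.064 0.1
top supper_caddy [-0.3  1.2  0. ] 0.146 0.08
```

All five sit within about 2 mm of their well centres in the top view. Every set-down made contact at floor height, and the garlic is unmoved.

```bash
python3 -c "
from plant import r
print(r.finish_job())"
```

```text
the job is handed in; nothing more can be done
None
```

I handed the job in at about 43 s of the 147 s allowed: all five things stand in their wells, about 2 mm or less off centre in the final top view, and the garlic hasn't moved; no verdict came back.

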